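# Slide the tall bottle under the oil can's tap

### The arm

A 6-joint arm with a two-finger parallel gripper is mounted at the origin on the work surface. World frame = base frame: x ahead of the robot, y to its left, z up, the work surface at z = 0. Lengths are in m, angles in rad, forces in N, time in s.
With the tool pointing down it reaches from about 0.3 to 0.775 m from the base axis. Payload 14.6 kg.
Tool frame: the origin (TCP) lies between the finger pads; the fingertips stand 19 mm ahead of it and the grasp point (between the pads) is the TCP (ctrl.finger_overhang is the distance from the TCP to the fingertips, in m); z points along the fingers, y is the direction in which the jaws open and shut (so a half turn about z gives the same grasp; the last joint's range is limited). The gripper opens to 94 mm and grips with 3 to 60 N. Pads are 16 mm wide; open, the fingers measure 119 mm over their backs; the gripper's body (75 mm by 177 mm) begins 78 mm behind the grasp point.
Start: joints at [-1.267, 0.3, 1.521, -0, 1.321, -0.067], TCP at [0.199, -0.513, 0.204] pointing down, gripper open.
Joint ranges: [-3.03, 3.03], [-0.79, 2.21], [0.23, 2.52], [-1.04, 4.18], [0, 3.07], [-2.55, 2.55]. Speed limits (rad/s): [2.22, 2.22, 2.57, 3.14, 3.14, 3.14].

### API

Orientations are given as [roll, pitch, yaw] about the fixed x, y, z axes, in that order (R = Rz(yaw) Ry(pitch) Rx(roll)).
In Python, from station import ctrl gives the robot as it stands.
- The arm moves only by the tool send_rows, never from a script. Its argument "series" is a list of rows, each a list of 7 numbers: the turn, a rotation vector about the tool's x, y, z in degrees, then the shift along the tool's x, y, z in m, then the gripper's target within -1 to 1 (fully open at 1, half-way at 0, shut at -1). A call has 1 to 8 rows; each row is the pose to reach, as a shift and turn from the pose commanded when the call began, along the tool's axes at that moment; what a row does not reach only later rows make up. A row lasts 1/10 s, in which the tool goes at most 50 mm and 8.59 degrees, less where a joint would pass 70% of its speed; a pose out of reach is approached as far as the arm can. A call with a gripper value outside its range is refused whole. The fingers move at their own pace and stop on an object; "force" is the grip in N (left out, the last holds). Time passes only in rows, so rows that repeat a pose let the fingers close. It gives the time, the measured TCP pose, the force and the opening at its end, in the units of the state.
- ctrl.get_obs(): the state, without advancing time (a new reading comes with each control period).
- ctrl.camera(name): name is "scene" or "top" or "wrist"; returns a dict with "pixels" (480x640x3 uint8, red, green, blue), "z_map" (480x640 float32, m along the optical axis (not along the pixel's ray), 0 where there is no reading), "fov_y" (degrees; the focal length in pixels is half the picture's height over the tangent of half this angle, whatever the lens; pixels are square), "cx", "cy" (the principal point, pixels), "k1" (the pictures are not rectified: a ray, as slopes to the right and down, at radius r is drawn at 1 + k1 r^2 times it, then the intrinsics apply), "R" (3x3) and "t" (3): a world point X has camera coordinates R X + t. Camera axes: x right, y down, z forward; pixel columns grow to the right and rows downward; lengths in m; the calibration is good to about 2 mm. A picture is of the moment at which its call begins.
- ctrl.hand_in(): hands the job in, once; it reports no verdict.
The state is a dict: "time_s": time; "qpos": joint angles; "joint_vel": joint speeds; "tau": joint torques, N m; "ee_pos": TCP position; "eef_rot": TCP orientation; "force": force on the tool from outside, world axes, zero at the start; "moment": the same for the moment, N m; "grip_width": finger opening in m.
Only numpy, scipy, OpenCV 4.12 (cv2) and the standard library are available. Lean on these libraries where they do the work, as an engineer would, in place of code of your own. Each camera call takes 0.05 s, during which the arm holds its last target.

### The job

Get the empty green glass bottle ready for filling at the oil can's tap: first push the round drip tin from under the tap straight back until at least half of it is under the stand's top board, then push the bottle along the bench, low on its body so that it slides without tipping, until its open mouth is right below the tap's outlet. Only push, gently, with the fingertips or the outside of the fingers: do not pinch, pick up or tip the bottle or the tin, and leave the tools, spark plugs, cup and spray can where they are.

Things in the scene. Friction and masses are not known exactly. Their poses are not given: they have to be found in the camera images.
- bottle: empty open green glass bottle, 0.4 kg more or less, 235 mm tall, standing: a straight body 64 mm in diameter up to 140 mm, then a shoulder and a neck 34 to 39 mm in diameter; origin at the centre of its underside, z up along its axis. On the bench it slides if pushed below about 45 mm and tips over if pushed above about 70 mm
- bottle_mouth (a point): centre of the bottle's mouth, 235 mm above its underside; the opening is 29 mm in diameter
- drip_tin: shallow round aluminium drip tin, open on top, 90 mm in diameter, 22 mm high, walls 3 mm, 0.15 kg, standing under the tap; origin at the centre of its underside
- oil_stand: wooden stand, fixed, with a yellow jerrican and its brass tap on it. Origin: bench point right below the tap's outlet; z up, +y back towards the stand. Front edge of the top board (237 to 262 mm high, x from -135 to 135): y = 110 mm. Front legs: y = 120 to 160, x = 85 to 125 and -85 to -125 mm; between them it is open, to a low rail at y = 335. Nearer than y = 110 nothing stands on the bench
- tap_outlet (a point): lower end of the tap's outlet, a vertical brass nozzle 22 mm in diameter ending 252 mm above the bench, 17 mm above the bottle's mouth. Its level pipe, 19 mm thick, comes from the can at 297 mm height; a red lever, 330 mm high, lies above the pipe 56 mm behind the outlet and reaches 66 mm along the stand's +x
- spray_can: red spray can with a white band and a white cap, 65 mm in diameter, 195 mm tall, standing, not part of the job; origin at the centre of its underside
- socket_wrench: chrome ratchet wrench with a socket, 225 mm long, lying along its x (handle to -x), 60 mm high at the socket; origin at its underside, 85 mm from the head; not part of the job
- screwdriver: red-handled screwdriver, 200 mm long, lying along its x (handle to -x); not part of the job
- spark_plug1: spark plug with a white ceramic tip, 80 mm long, 21 mm thick, lying along its x; origin at its underside, near the middle; not part of the job
- spark_plug2: the second spark plug, the same; not part of the job
- parts_cup: green plastic parts cup, 76 mm in diameter at the rim, 75 mm tall, standing; origin at the centre of its underside; not part of the job
Things that resemble listed ones, but are neither listed nor needed, are in the scene too. There is more than one size of the drip_tin; the one meant has the size given above.

How it is judged:
On the way, in this order (a step that is already met when the one before it is completed fails the run):
1. at least half of the drip tin is pushed under the stand's top board (its centre more than 110 mm behind the outlet) (y of drip_tin in the frame of oil_stand above 0.11 m and x of drip_tin in the frame of oil_stand between -0.13 and 0.13 m), for 0.2 s.
2. the bottle stands upright with its mouth below the outlet (horizontal distance between bottle_mouth and tap_outlet below 0.012 m and angle between bottle's own z axis and vertical below 0.05 rad), for 0.2 s.
At the end, for the whole second after the job is handed in: The bottle stands upright and still on the bench with the centre of its mouth within 12 mm, sideways, of the tap's outlet; the drip tin lies flat and still on the bench, at least half of it under the stand's top board (its centre more than 110 mm behind the outlet) (all of step 1 and all of step 2 and height (world z) of each of bottle, drip_tin below 0.004 m and linear speed of each of bottle, drip_tin below 0.02 m/s and angle between drip_tin's own z axis and vertical below 0.05 rad and height (world z) of drip_tin above -0.01 m); the robot touches nothing.
It fails at once if the bottle is tipped (more than 0.2 rad) (angle between bottle's own z axis and vertical above 0.2 rad).
It fails at once if the bottle is lifted off the bench (height (world z) of bottle above 0.012 m).
It fails at once if the drip tin is lifted or turned over (height (world z) of drip_tin above 0.015 m or angle between drip_tin's own z axis and vertical above 0.35 rad).
It fails at once if the bottle or the tin is pinched or struck (more than 25 N from the fingers) (contact force between the fingers and bottle above 25 N or contact force between the fingers and drip_tin above 25 N).
It fails at once if a bystander (spray can, tool, spark plug or cup) is moved more than 20 mm or the can is tipped (distance of any of spray_can, socket_wrench, screwdriver, spark_plug1, spark_plug2, parts_cup from where it was at the start of the episode above 0.02 m or angle between spray_can's own z axis and vertical above 0.3 rad).
It also fails if it takes over 67 s, if anything falls off the work surface, if the arm or the gripper's body presses on something with over 40 N, if the wrist force passes 120 N, or if a joint passes its speed limit or range.

## Working session

There is one attempt and no reset: what is moved stays moved. The work goes in short steps, Python scripts to look and compute and a tool call to move; the robot and the scene stay as the last step left them, time stands still between calls to the robot, and variables do not carry over. Pictures are saved under pics/ and viewed, and the job is handed in when it is done.

Besides the shell and the picture viewer there is one more tool, called after "Request:" as name(argument=value, ...) on one line, values as JSON. send_rows: Moves the arm, as the interface text tells. Its arguments: {"type":"object","properties":{"series":{"type":"array"},"force":{"type":"number"}},"required":["series"]}

```bash
ls; mkdir -p pics; cat > h.py <<'E'
import numpy as np, cv2, pickle
from station import ctrl
def grab(n,tag):
    c=ctrl.camera(n); pickle.dump(c,open(f'pics/{tag}.pkl','wb'))
    cv2.imwrite(f'pics/{tag}.png',c['pixels'][:,:,::-1]); return c
def load(tag): return pickle.load(open(f'pics/{tag}.pkl','rb'))
def KD(c):
    f=240/np.tan(np.radians(c['fov_y'])/2)
    return np.array([[f,0,c['cx']],[0,f,c['cy']],[0,0,1]]),np.array([c['k1'],0,0,0,0.])
def cloud(c):
    K,D=KD(c); v,u=np.mgrid[0:480,0:640]
    p=cv2.undistortPoints(np.stack([u,v],-1).reshape(-1,1,2).astype(np.float64),K,D).reshape(480,640,2)
    z=c['z_map'].astype(float); X=np.dstack([p*z[...,None],z])
    W=(X-np.array(c['t']))@np.array(c['R']); W[z==0]=np.nan; return W
def ray(c,u,v):
    K,D=KD(c); p=cv2.undistortPoints(np.array([[[u,v]]],float),K,D)[0,0]
    R=np.array(c['R']); return -R.T@np.array(c['t']), R.T@np.array([p[0],p[1],1])
def atz(c,u,v,z):
    o,d=ray(c,u,v); return o+d*(z-o[2])/d[2]
def proj(c,P):
    K,D=KD(c); P=np.atleast_2d(P).astype(float)
    return cv2.projectPoints(P,cv2.Rodrigues(np.array(c['R'],float))[0],np.array(c['t'],float),K,D)[0].reshape(-1,2)
E
python3 - <<'E'
from h import *
for n in ['scene','top','wrist']:
    c=grab(n,n+'0'); print(n,c['fov_y'],c['cx'],c['cy'],c['k1'],-np.array(c['R']).T@np.array(c['t']),np.array(c['R'])[2])
print(ctrl.get_obs())
E
```

```text
pics
scene 49.339823358899935 326.64526877236653 243.46638465946856 -0.09551339964198889 [ 1.39116377 -0.1768875   1.18788795] [-0.64471984  0.06977358 -0.76122794]
top 52.574298791625274 324.0062137963185 240.9872835165773 -0.005053131271647412 [ 0.42549751 -0.08883453  1.14556122] [ 0.11884897  0.01336662 -0.99282237]
wrist 66.2828229744217 322.66721505472555 243.23878164538453 -0.023497857109792367 [ 0.26809179 -0.48575621  0.38338727] [-0.23838406 -0.09062123 -0.96693373]
{'time_s': 0.15, 'qpos': array([-1.26665137e+00,  3.00357628e-01,  1.52138977e+00, -1.31668658e-05,
        1.32071141e+00, -6.65975437e-02]), 'joint_vel': array([ 0.00067685, -0.00294848, -0.00351978, -0.00043678,  0.00012312,
       -0.0003428 ]), 'tau': array([ 4.47299935e-04, -5.31954968e+01, -3.52820921e+01,  7.07701687e-02,
        2.35776370e-02, -7.10432460e-05]), 'ee_pos': array([ 0.19920891, -0.51245709,  0.20402951]), 'eef_rot': array([-3.14072757e+00, -4.49153134e-05,  3.70745745e-01]), 'force': array([ 0.1898766 , -0.14537693,  0.07658829]), 'moment': array([-0.05360091, -0.01229544,  0.02563193]), 'grip_width': 0.09380257389206491}
```

View pics/scene0.png

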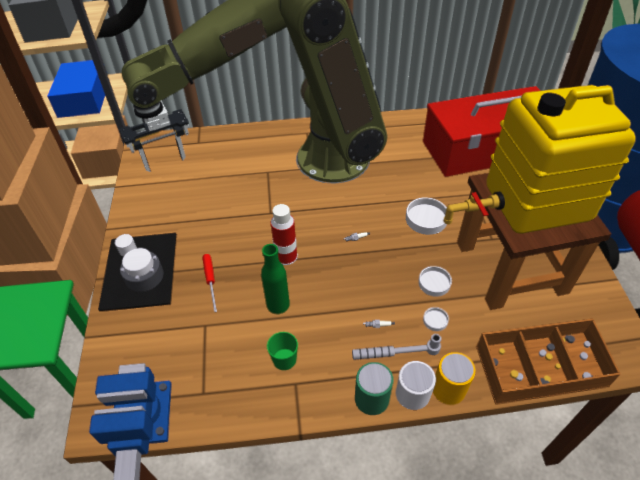

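View pics/top0.png

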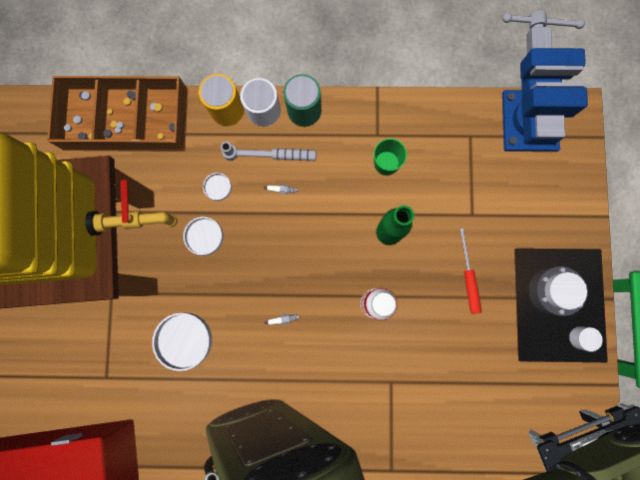

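View pics/wrist0.png

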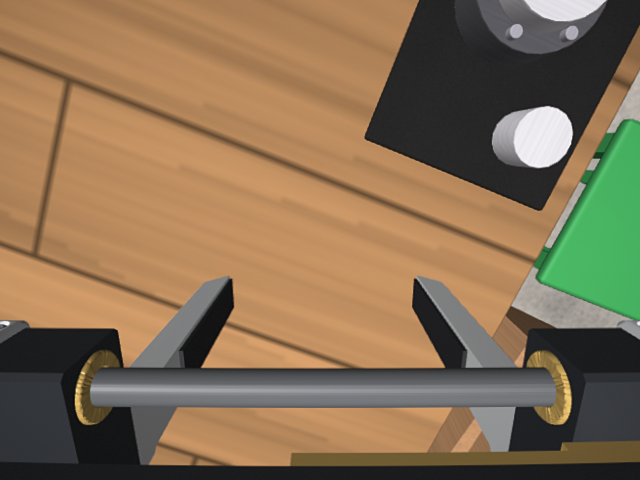

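The top view shows three tins: (182,342), (203,236) and (217,187). It also shows the tap outlet near (172,222), the bottle at (396,225), the spray can at (379,304) and spark plugs at (281,189) and (282,320). Next I'll measure the tin sizes and all the positions.

```bash
python3 - <<'E'
from h import *
for tag in ['top0','scene0']:
    c=load(tag); W=cloud(c)
    z=W[...,2]; m=((z>0.006)&(z<0.6)).astype(np.uint8)
    n,l,s,ce=cv2.connectedComponentsWithStats(m)
    print(tag)
    for i in range(1,n):
        if s[i,4]<60: continue
        P=W[l==i]; a,b=np.percentile(P,[1,99],0)
        print(s[i,:2],s[i,2:4],'min',a.round(3),'max',b.round(3))
    print('bench z',np.nanmedian(z[np.abs(z)<0.02]))
c=load('top0')
big=cv2.resize(c['pixels'][60:380,40:440,::-1],None,fx=2,fy=2,interpolation=cv2.INTER_CUBIC); 
for x in range(0,400,50): cv2.putText(big,str(40+x),(2*x,10),0,.35,(0,0,255)); 
for y in range(0,320,40): cv2.putText(big,str(60+y),(0,2*y+10),0,.35,(0,0,255))
cv2.imwrite('pics/topcrop.png',big[:600])
E
```

```text
top0
[502  11] [ 86 141] min [ 0.784 -0.659  0.011] max [ 1.085 -0.502  0.168]
[199  74] [82 53] min [0.842 0.037 0.009] max [0.922 0.204 0.116]
[284  75] [39 52] min [ 0.842 -0.063  0.009] max [0.921 0.017 0.116]
[47 76] [141  75] min [0.778 0.268 0.006] max [0.938 0.566 0.072]
[  0 133] [178 175] min [0.414 0.217 0.036] max [0.679 0.499 0.525]
[373 139] [34 36] min [ 0.716 -0.255  0.006] max [ 0.788 -0.184  0.079]
[221 142] [96 19] min [ 0.756 -0.05   0.01 ] max [0.783 0.167 0.062]
[204 173] [28 27] min [0.659 0.151 0.006] max [0.721 0.214 0.021]
[264 184] [35 10] min [ 0.675 -0.006  0.01 ] max [0.697 0.069 0.024]
[377 205] [37 40] min [ 0.556 -0.251  0.015] max [ 0.61  -0.196  0.238]
[184 216] [40 39] min [0.527 0.166 0.006] max [0.614 0.254 0.026]
[460 228] [21 85] min [ 0.4   -0.431  0.011] max [ 0.59  -0.394  0.029]
[514 248] [ 94 114] min [ 0.294 -0.717  0.008] max [ 0.548 -0.52   0.095]
[361 288] [36 32] min [ 0.389 -0.221  0.019] max [ 0.449 -0.162  0.199]
[153 312] [59 59] min [0.266 0.184 0.006] max [0.39  0.311 0.036]
[265 313] [35 12] min [ 0.369 -0.014  0.01 ] max [0.39
[... 784 characters left out ...]
n [ 0.399 -0.431  0.009] max [ 0.591 -0.394  0.03 ]
[419 265] [32 32] min [0.526 0.168 0.006] max [0.616 0.255 0.026]
[424 308] [24 23] min [0.659 0.153 0.006] max [0.723 0.216 0.022]
[363 319] [32  9] min [ 0.678 -0.006  0.008] max [0.698 0.073 0.025]
[476 319] [144  85] min [0.782 0.268 0.006] max [0.941 0.567 0.073]
[266 332] [32 38] min [ 0.719 -0.256  0.006] max [ 0.789 -0.186  0.079]
[352 333] [90 26] min [ 0.759 -0.049  0.008] max [0.791 0.168 0.063]
[395 352] [81 57] min [0.847 0.038 0.009] max [0.928 0.204 0.116]
[ 89 363] [ 84 117] min [ 0.79  -0.621  0.012] max [ 1.034 -0.503  0.169]
[355 362] [40 53] min [ 0.846 -0.062  0.008] max [0.927 0.019 0.117]
bench z 0.0013246859514707597
```

View pics/topcrop.png

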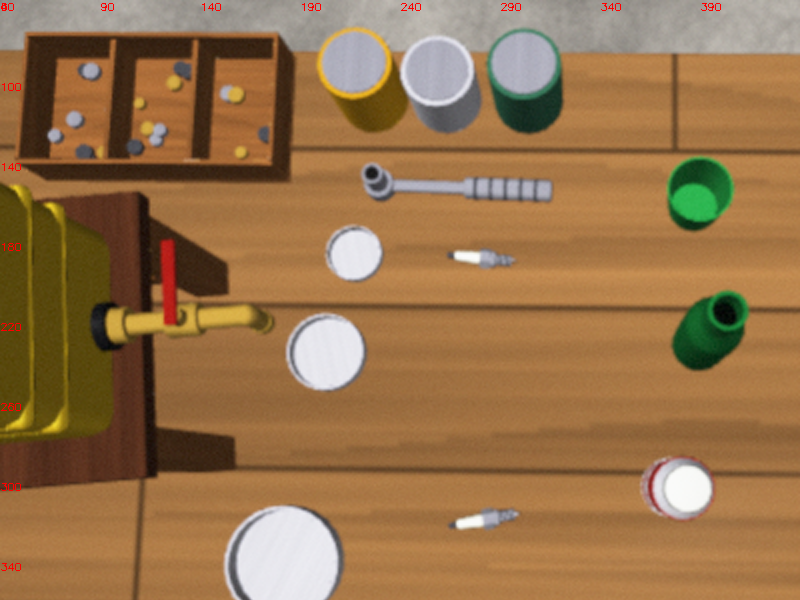

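Tin candidates in the top view: (182,342) is about 125 mm across, (203,236) is about 90 mm, and (217,187) is about 62 mm. The 90 mm tin under the tap fits the description. Next come the stand pose, outlet and bottle axis, from both views.

```bash
python3 - <<'E'
from h import *
def circfit(P):
    A=np.c_[2*P,np.ones(len(P))]; x=np.linalg.lstsq(A,(P**2).sum(1),rcond=None)[0]; return x[:2],np.sqrt(x[2]+x[:2]@x[:2])
for tag in ['top0','scene0']:
    c=load(tag); W=cloud(c); X,Y,Z=W[...,0],W[...,1],W[...,2]; px=c['pixels'].astype(int)
    print(tag)
    # tins rim
    m=(X>.5)&(X<.64)&(Y>.14)&(Y<.28)&(Z>.006)&(Z<.035)
    P=np.c_[X[m],Y[m]].astype(np.float32); (cc,r)=cv2.minEnclosingCircle(P); print('tin',cc,r, Z[m].max())
    # bottle by height slices
    for lo,hi in [(.02,.06),(.06,.1),(.1,.135),(.17,.2),(.2,.225),(.226,.245)]:
        m=(X>.5)&(X<.66)&(Y>-.3)&(Y<-.15)&(Z>lo)&(Z<hi); P=np.c_[X[m],Y[m]]
        if len(P)>8: print('bottle',lo,len(P),circfit(P),Z[m].max(), P.min(0),P.max(0))
    # brass
    m=(X>.4)&(X<.7)&(Y>.15)&(Y<.36)&(Z>.24)&(Z<.36)
    # pipe points
    vv,uu=np.nonzero(m&(Y<.31)&(Z>.24))
    g=W[vv,uu]
    for y0 in np.arange(.18,.32,.01):
        k=(g[:,1]>=y0)&(g[:,1]<y0+.01)
        if k.sum()>2: print('y',y0.round(2),k.sum(),'x',g[k,0].min().round(4),g[k,0].max().round(4),'z',g[k,2].min().round(4),g[k,2].max().round(4))
    # board top edge
    m=(Z>.25)&(Z<.27)&(X>.38)&(X<.7)&(Y>.22)&(Y<.5)
    for x0 in np.arange(.4,.7,.02):
        k=m&(X>=x0)&(X<x0+.02)
        if k.sum()>3: print('board x',x0.round(2),k.sum(),'ymin',np.percentile(Y[k],2).round(4), X[k].min().round(4),X[k].max().round(4))
E
```

```text
top0
tin (0.5731028914451599, 0.20827065408229828) 0.07198163866996765 0.02714377664942321
bottle 0.02 73 (array([ 0.58673839, -0.22727533]), np.float64(0.030913990210713588)) 0.05982288611201262 [ 0.55532633 -0.24554405] [ 0.59929347 -0.19626898]
bottle 0.06 76 (array([ 0.5867876 , -0.22742285]), np.float64(0.031026033767150598)) 0.09991345871822799 [ 0.55525395 -0.24449523] [ 0.59792382 -0.1960245 ]
bottle 0.1 71 (array([ 0.586718  , -0.22738089]), np.float64(0.031099135737205113)) 0.13489289066263577 [ 0.55525083 -0.24240013] [ 0.60412175 -0.19597268]
bottle 0.17 158 (array([ 0.58514011, -0.22470933]), np.float64(0.017922614182664623)) 0.1999963165363066 [ 0.56399523 -0.24739805] [ 0.60458605 -0.20458228]
bottle 0.2 164 (array([ 0.58676889, -0.22509178]), np.float64(0.01215262370795802)) 0.22488632736581748 [ 0.56810856 -0.23991106] [ 0.60197759 -0.20875938]
bottle 0.226 176 (array([ 0.58638855, -0.22545741]), np.float64(0.017173190757888184)) 0.24100587172672097 [ 0.56752958 -0.24493689] [ 0.60521552 -0.20672515]
y 0.19 58 x 0.5613 0.5734 z 0.2538 0.305
y 0.2 108 x 0.5569 0.5764 
[... 2452 characters left out ...]
0.3343
y 0.28 8 x 0.5524 0.5726 z 0.2924 0.3103
y 0.29 31 x 0.5532 0.5693 z 0.2942 0.3112
y 0.3 77 x 0.4229 0.5678 z 0.2402 0.3105
board x 0.42 101 ymin 0.3068 0.4211 0.4399
board x 0.44 81 ymin 0.3082 0.4406 0.46
board x 0.46 71 ymin 0.31 0.4602 0.48
board x 0.48 73 ymin 0.3124 0.4801 0.4999
board x 0.5 25 ymin 0.314 0.5002 0.5125
board x 0.52 7 ymin 0.3163 0.5326 0.5393
board x 0.54 63 ymin 0.3179 0.5402 0.5598
board x 0.56 86 ymin 0.3192 0.5601 0.5798
board x 0.58 98 ymin 0.3192 0.5806 0.6
board x 0.6 98 ymin 0.3218 0.6007 0.6196
board x 0.62 297 ymin 0.3243 0.6203 0.64
board x 0.64 456 ymin 0.3263 0.64 0.66
board x 0.66 525 ymin 0.3286 0.66 0.68
board x 0.68 237 ymin 0.3304 0.6801 0.6944
```

```bash
python3 - <<'E'
from h import *
c=load('scene0'); im=c['pixels'][150:300,390:590,::-1]
cv2.imwrite('pics/sc1.png',cv2.resize(im,None,fx=4,fy=4,interpolation=cv2.INTER_CUBIC))
c=load('top0'); im=c['pixels'][170:270,70:230,::-1]
cv2.imwrite('pics/tc1.png',cv2.resize(im,None,fx=5,fy=5,interpolation=cv2.INTER_CUBIC))
E
```

```text
(no output)
```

View pics/sc1.png

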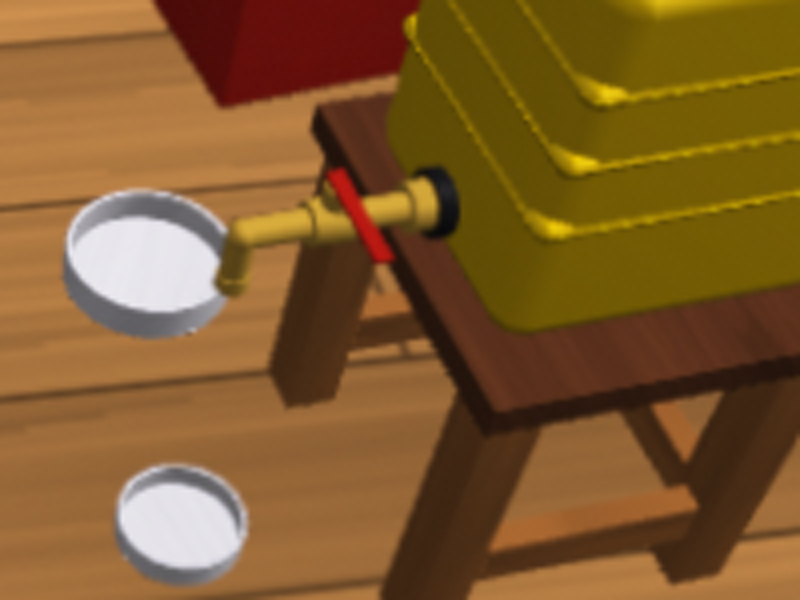

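View pics/tc1.png

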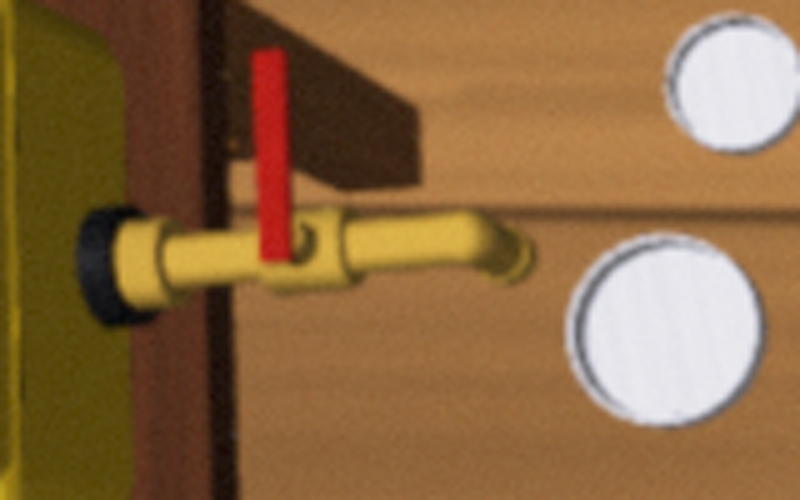

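The drip tin is at about (0.571, 0.211) with a diameter near 90 mm. The bottle axis is at about (0.587, -0.227), and the stand is yawed by about 5°. I'll refine the outlet and tin by fitting and check with overlays.

```bash
python3 - <<'E'
from h import *
from scipy.optimize import least_squares
N=[];pipe=[];edge=[]
for tag in ['top0','scene0']:
    c=load(tag); W=cloud(c); X,Y,Z=W[...,0],W[...,1],W[...,2]
    m=(X>.54)&(X<.6)&(Y>.18)&(Y<.235)&(Z>.245)&(Z<.28)
    P=W[m]; f=least_squares(lambda q:np.hypot(P[:,0]-q[0],P[:,1]-q[1])-.011,[.567,.206],loss='soft_l1',f_scale=.001)
    print(tag,'nozzle',len(P),f.x,np.abs(f.fun).mean(), 'zmin',P[:,2].min())
    m=(X>.5)&(X<.63)&(Y>.218)&(Y<.24)&(Z>.28)&(Z<.32); P=W[m]
    m2=(X>.5)&(X<.6)&(Y>.28)&(Y<.3)&(Z>.28)&(Z<.32); Q=W[m2]
    print('pipe mid',(P[:,0].min()+P[:,0].max())/2,P[:,1].mean(),'|',(Q[:,0].min()+Q[:,0].max())/2,Q[:,1].mean())
    m=(Z>.256)&(Z<.267)&(X>.43)&(X<.69)&(Y>.29)&(Y<.5)
    xs=np.arange(.43,.68,.01); e=[]
    for x0 in xs:
        k=m&(X>=x0)&(X<x0+.01)
        if k.sum()>3: e.append((x0+.005,Y[k].min()))
    e=np.array(e); p=np.polyfit(e[:,0],e[:,1],1); a=np.arctan(p[0]); print('edge',p,a)
    m=(Z>.256)&(Z<.268)&(Y>.315)&(Y<.4); print('board x', X[m&(X<.75)].min(),X[m&(X<.75)].max())
    # tin
    m=(X>.5)&(X<.64)&(Y>.155)&(Y<.27)&(Z>.006)&(Z<.035)&(np.hypot(X-.571,Y-.211)<.06)
    P=W[m].astype(np.float32); print('tin minEnc',cv2.minEnclosingCircle(np.ascontiguousarray(P[:,:2])),'bbox mid',(P.min(0)+P.max(0))/2,P.max(0)-P.min(0))
    v=c['pixels'][:,:,::-1].copy()
    def circ(x,y,z,r,col):
        t=np.linspace(0,2*np.pi,40); q=proj(c,np.c_[x+r*np.cos(t),y+r*np.sin(t),0*t+z]); 
        cv2.polylines(big,[((q-[x0,y0])*5*16+40).astype(int)],True,col,1,shift=4)
    uv=proj(c,[.57,.21,.1])[0].astype(int); x0,y0=uv[0]-75,uv[1]-60
    big=cv2.resize(v[y0:y0+120,x0:x0+150],None,fx=5,fy=5,interpolation=cv2.INTER_CUBIC)
    circ(.571,.2105,.022,.045,(0,0,255)); circ(.567,.206,.252,.011,(255,0,0)); circ(.567,.206,0.0,.012,(255,0,255))
    cv2.imwrite(f'pics/ov_{tag}.png',big)
E
```

```text
top0 nozzle 64 [0.56848083 0.20887425] 0.0008317636974726234 zmin 0.25201332621430006
pipe mid 0.5647060812397546 0.22912137131707527 | 0.5577929936039596 0.29051759007250944
edge [0.09533331 0.26326617] 0.0950460625091182
board x 0.4146249482001325 0.6892649571778285
tin minEnc ((0.5728013515472412, 0.21266978979110718), 0.05326509103178978) bbox mid [0.5714001  0.21397157 0.01657233] [0.09124112 0.09661356 0.02114289]
scene0 nozzle 60 [0.56493072 0.21041563] 0.0014016985701073021 zmin 0.2521875365529441
pipe mid 0.5662510865895506 0.2292437038465147 | 0.5624686915350564 0.29349483509276686
edge [0.08587356 0.26980765] 0.08566339971237466
board x 0.41800434715010604 0.6943873456014115
tin minEnc ((0.5756065845489502, 0.20745474100112915), 0.05411854386329651) bbox mid [0.57097363 0.20914507 0.01684739] [0.0941906  0.09412479 0.02165365]
```

View pics/ov_top0.png

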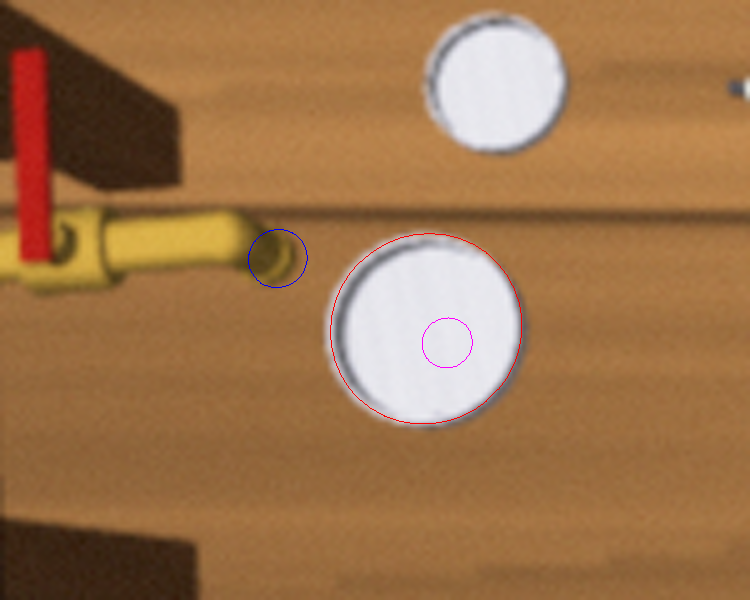

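View pics/ov_scene0.png

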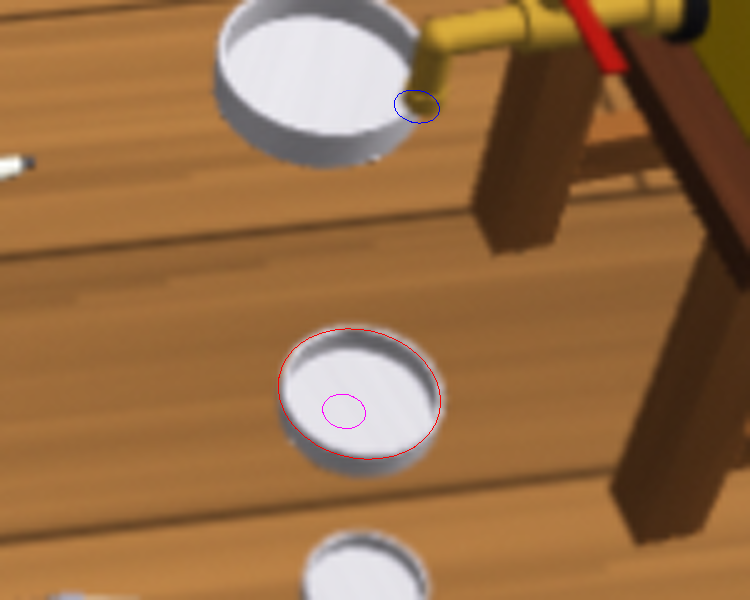

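```bash
cat >> h.py <<'E'
from scipy.spatial.transform import Rotation as Ro
A=0.091; OUT=np.array([.567,.209]); XS=np.array([np.cos(A),np.sin(A)]); YS=np.array([-np.sin(A),np.cos(A)])
def s2w(x,y): return OUT+x*XS+y*YS
def w2s(p): d=np.array(p)[:2]-OUT; return np.array([d@XS,d@YS])
def Rt(th,a=A):
    t=np.radians(th);s,c=np.sin(t),np.cos(t); sa,ca=np.sin(a),np.cos(a)
    return np.array([[-sa*c,ca*c,s],[ca,sa,0],[-sa*s,ca*s,-c]]).T
def cur():
    o=ctrl.get_obs(); return np.array(o['ee_pos']),Ro.from_euler('xyz',o['eef_rot']).as_matrix(),o
def delta(p,R,p0=None,R0=None):
    if p0 is None: p0,R0,_=cur()
    sh=R0.T@(np.array(p)-p0); rv=np.degrees(Ro.from_matrix(R0.T@R).as_rotvec())
    return rv.round(1),sh.round(4)
# contact point (front upper tip corner) relative to TCP for tilt
def off(th):
    t=np.radians(th);s,c=np.sin(t),np.cos(t); return .019*s+.008*c, -.019*c+.008*s, -.019*c-.008*s
E
python3 - <<'E'
from h import *
print(delta([.50,-.1,.36],Rt(0)))
for th in (45,55,60): print(th,off(th))
E
```

```text
(array([ -0.,  -0., -74.]), array([ 0.4298, -0.2756, -0.1557]))
45 (np.float64(0.019091883092036785), np.float64(-0.007778174593052024), np.float64(-0.019091883092036785))
55 (np.float64(0.020152500332299213), np.float64(-0.0043447359363579414), np.float64(-0.01745116864498181))
60 (np.float64(0.020454482671904334), np.float64(-0.002571796769724493), np.float64(-0.01642820323027551))
```

Request:
send_rows(series=[[0,0,-8,0,0,-0.05,-0.25],[0,0,-16,0.02,-0.012,-0.095,-0.25],[0,0,-24,0.055,-0.035,-0.13,-0.25],[0,0,-32,0.095,-0.06,-0.155,-0.25],[0,0,-40,0.135,-0.085,-0.155,-0.25],[0,0,-48,0.175,-0.11,-0.155,-0.25],[0,0,-56,0.215,-0.135,-0.155,-0.25],[0,0,-64,0.255,-0.16,-0.155,-0.25]])

```text
time_s: 0.95
ee_pos: [0.3797, -0.2692, 0.3595]
eef_rot: [3.142, 0.0, 1.494]
force: [0.5, -1.0, -0.3]
grip_width: 0.0361
```

```bash
python3 - <<'E'
from h import *
p,R,o=cur(); print(p,o['qpos'].round(3)); print(delta([.52,-.02,.36],Rt(0))); print(delta([.52,-.02,.36],Rt(40)))
E
```

```text
[ 0.37973637 -0.26917471  0.35946298] [-0.695  0.035  1.476  0.     1.631 -0.618]
(array([ 0. ,  0. , -9.6]), array([ 0.2593,  0.1206, -0.0005]))
(array([ 3.4, 39.9, -9.2]), array([ 0.2593,  0.1206, -0.0005]))
```

Request:
send_rows(series=[[0.4,5,-1.2,0.032,0.015,0,-0.25],[0.8,10,-2.3,0.064,0.03,0,-0.25],[1.3,15,-3.4,0.096,0.045,0,-0.25],[1.7,20,-4.6,0.128,0.06,0,-0.25],[2.1,25,-5.8,0.16,0.075,0,-0.25],[2.6,30,-7,0.192,0.09,0,-0.25],[3,35,-8.1,0.226,0.105,0,-0.25],[3.4,40,-9.2,0.259,0.121,0,-0.25]])

```text
time_s: 1.75
ee_pos: [0.5216, -0.0217, 0.3595]
eef_rot: [-3.141, -0.703, 1.656]
force: [-0.1, 0.6, 0.3]
grip_width: 0.0352
```

```bash
python3 - <<'E'
from h import *
p,R,o=cur(); print(p,o['qpos'].round(3),R.round(3)); 
w=s2w(.004,-.10); print(w,delta([*w,.15],Rt(58)))
E
```

```text
[ 0.52162079 -0.02174764  0.35951712] [-0.416  0.299  1.314  0.632  1.853 -0.421] [[-0.065  0.996 -0.056]
 [ 0.76   0.085  0.644]
 [ 0.647 -0.001 -0.763]]
[0.5800709  0.10977726] (array([ 0.2, 17.7, -0.2]), array([-0.0394,  0.0696,  0.2413]))
```

Request:
send_rows(series=[[0,3,0,-0.005,0.009,0.03,-0.25],[0,6,0,-0.01,0.018,0.06,-0.25],[0,9,0,-0.015,0.027,0.09,-0.25],[0,12,0,-0.02,0.036,0.12,-0.25],[0,15,0,-0.025,0.045,0.15,-0.25],[0,17.7,0,-0.03,0.054,0.18,-0.25],[0,17.7,0,-0.035,0.063,0.21,-0.25],[0,17.7,0,-0.0394,0.0696,0.2413,-0.25]])

```text
time_s: 2.55
ee_pos: [0.5798, 0.1081, 0.1478]
eef_rot: [-3.139, -1.009, 1.653]
force: [-0.1, -0.2, -0.5]
grip_width: 0.0357
```

```bash
python3 - <<'E'
from h import *
p,R,o=cur(); print(p,o['qpos'].round(3),w2s(p)); 
w=s2w(.004,-.10); print(w,delta([*w,.021],Rt(58)))
grab('scene','scene1'); grab('wrist','wrist1')
E
```

```text
[0.57983785 0.10814396 0.14784027] [-0.259  0.634  1.491  0.923  1.533 -0.64 ] [ 0.0036195  -0.10160536]
[0.5800709  0.10977726] (array([ 0.3,  0.2, -0.3]), array([-0.1065,  0.0006,  0.0689]))
```

View pics/scene1.png

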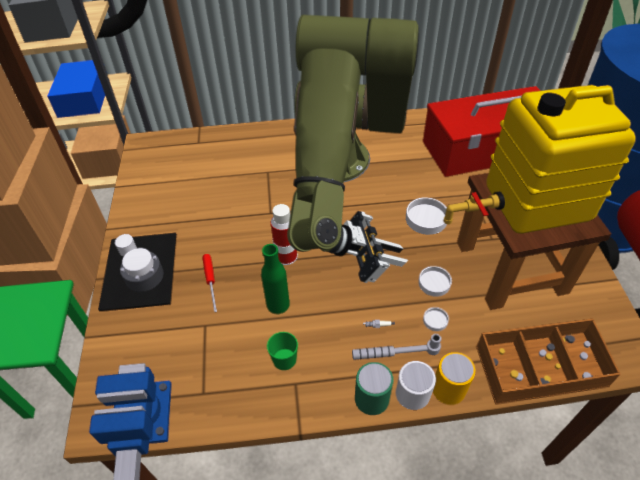

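View pics/wrist1.png

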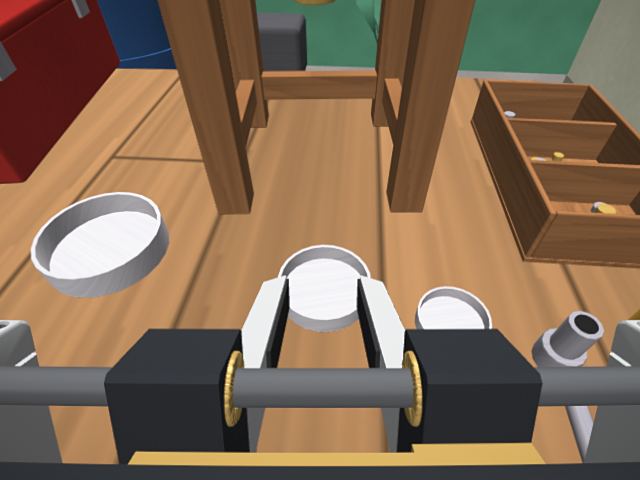

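The scene view shows the tool tilted in front of the 90 mm tin (435,280). The wrist sits at (318,233), near the bottle and spray can. In the wrist view the tin is centred between the fingers at (325,287). I'll check the wrist's clearance to the spray can and bottle before descending.

```bash
python3 - <<'E'
from h import *
c=load('scene1'); W=cloud(c); W0=cloud(load('scene0'))
ch=(np.abs(c['z_map']-load('scene0')['z_map'])>.03)
P=W[ch]; P=P[(P[:,2]>.1)&(P[:,0]>.3)]
for n,(cx,cy,r,h) in dict(bottle=(.587,-.227,.032,.235),spray=(.42,-.19,.033,.195)).items():
    d=np.hypot(P[:,0]-cx,P[:,1]-cy)-r; k=P[:,2]-.127<h+.03
    print(n,'min horiz dist of pts low enough',d[k].min(), P[k][d[k].argmin()])
for z0 in np.arange(.1,.5,.04):
    k=(P[:,2]>z0)&(P[:,2]<z0+.04)
    if k.sum(): print(z0.round(2),P[k].min(0).round(3),P[k].max(0).round(3))
E
```

```text
bottle min horiz dist of pts low enough -0.014230468623749722 [ 0.60476943 -0.227061    0.17642226]
spray min horiz dist of pts low enough 0.044213600790038665 [ 0.48573506 -0.14949269  0.33565694]
0.1 [ 0.47  -0.59   0.102] [0.963 0.549 0.13 ]
0.14 [ 0.551 -0.62   0.144] [0.964 0.547 0.18 ]
0.18 [ 0.501 -0.039  0.18 ] [0.682 0.337 0.22 ]
0.22 [ 0.501 -0.245  0.22 ] [0.691 0.348 0.26 ]
0.26 [ 0.492 -0.181  0.26 ] [0.683 0.572 0.3  ]
0.3 [ 0.486 -0.17   0.3  ] [0.664 0.468 0.34 ]
0.34 [ 0.471 -0.154  0.34 ] [0.649 0.558 0.38 ]
0.38 [ 0.407 -0.149  0.38 ] [0.644 0.566 0.42 ]
0.42 [ 0.301 -0.144  0.42 ] [0.638 0.544 0.46 ]
0.46 [ 0.3   -0.141  0.46 ] [0.648 0.55  0.5  ]
```

```bash
python3 - <<'E'
from h import *
w=s2w(.004,-.08); print(off(54),w,delta([*w,.06],Rt(54)),delta([*w,.022],Rt(54)))
E
```

```text
(np.float64(0.020073604911463788), np.float64(-0.0046957838385574095), np.float64(-0.01764005574855657)) [0.57825341 0.12969451] (array([-0. , -3.9, -0.5]), array([-0.0621,  0.0022,  0.0628])) (array([-0. , -3.9, -0.5]), array([-0.0943,  0.0025,  0.083 ]))
```

Request:
send_rows(series=[[0,-1,0,-0.012,0.001,0.012,-0.25],[0,-2,0,-0.024,0.001,0.025,-0.25],[0,-3,-0.2,-0.036,0.001,0.038,-0.25],[0,-3.9,-0.5,-0.049,0.002,0.05,-0.25],[0,-3.9,-0.5,-0.062,0.002,0.063,-0.25],[0,-3.9,-0.5,-0.062,0.002,0.063,-0.25]])

```text
time_s: 3.25
ee_pos: [0.5791, 0.1282, 0.062]
eef_rot: [3.135, -0.942, 1.666]
force: [0.4, 0.1, 0.1]
grip_width: 0.0354
```

```bash
python3 - <<'E'
from h import *
p,R,o=cur(); print(p,o['qpos'].round(3),w2s(p),o['force']); 
w=s2w(.004,-.08); print(delta([*w,.022],Rt(54)))
c=grab('scene','scene2')
cv2.imwrite('pics/s2c.png',cv2.resize(c['pixels'][180:350,230:480,::-1],None,fx=3,fy=3,interpolation=cv2.INTER_CUBIC))
E
```

```text
[0.57905714 0.12818991 0.06198895] [-0.211  0.732  1.525  0.906  1.381 -0.722] [ 0.00466368 -0.08157141] [0.37518445 0.06188942 0.08833659]
(array([0.2, 0. , 0.1]), array([-0.0314, -0.0008,  0.0248]))
```

View pics/s2c.png

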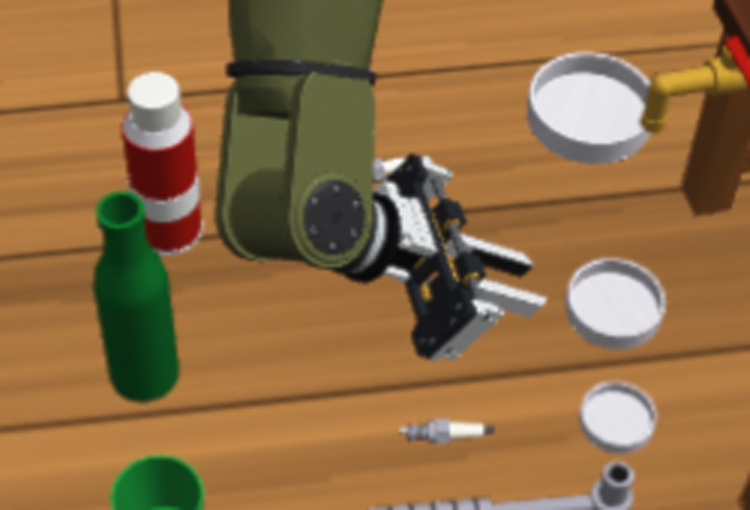

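The crop shows the wrist well clear of the bottle and can, with the fingers pointing at the tin (615,303). Descending.

Request:
send_rows(series=[[0,0,0,-0.01,-0.001,0.008,-0.25],[0,0,0,-0.021,-0.001,0.0165,-0.25],[0,0,0,-0.031,-0.001,0.0245,-0.25],[0,0,0,-0.031,-0.001,0.0245,-0.25]])

```text
time_s: 3.7
ee_pos: [0.5781, 0.1297, 0.0218]
eef_rot: [3.136, -0.942, 1.665]
force: [0.3, 0.3, -0.4]
grip_width: 0.0354
```

```bash
python3 - <<'E'
from h import *
p,R,o=cur(); print(p,w2s(p),o['force'],(R.T@np.r_[YS,0]).round(3)); 
c=grab('wrist','wrist3')
E
```

```text
[0.57809866 0.12965901 0.02181882] [ 0.00384267 -0.08002129] [ 0.3386853   0.34134593 -0.41240428] [ 0.589 -0.001  0.808]
```

View pics/wrist3.png

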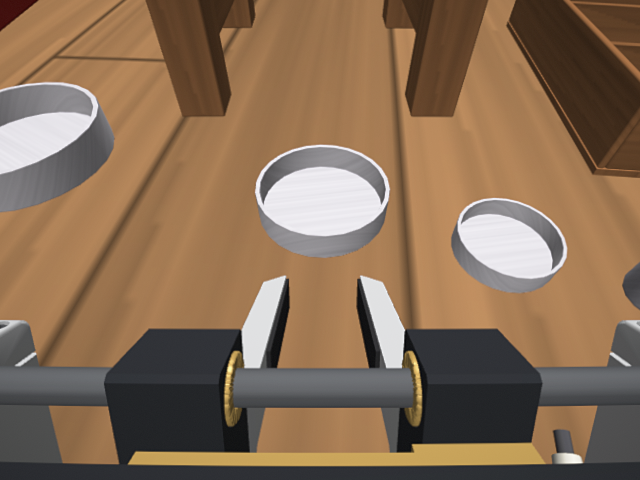

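The tin (322,200) is centred between the fingertips. Pushing along the stand's +y, tool direction (0.589, 0, 0.808), at 5 mm per row to start with.

Request:
send_rows(series=[[0,0,0,0.0024,0,0.0032,-0.25],[0,0,0,0.0047,0,0.0065,-0.25],[0,0,0,0.0071,0,0.0097,-0.25],[0,0,0,0.0094,0,0.0129,-0.25],[0,0,0,0.0118,0,0.0162,-0.25],[0,0,0,0.0141,0,0.0194,-0.25],[0,0,0,0.0165,0,0.0226,-0.25],[0,0,0,0.0188,0,0.0258,-0.25]])

```text
time_s: 4.55
ee_pos: [0.5761, 0.1617, 0.0239]
eef_rot: [3.13, -0.941, 1.669]
force: [0.4, -0.6, -0.5]
grip_width: 0.0352
```

```bash
python3 - <<'E'
from h import *
p,R,o=cur(); print(p,w2s(p),o['force']); 
c=grab('wrist','wrist4')
E
```

```text
[0.57610051 0.16167703 0.02394132] [ 0.00476241 -0.04795417] [ 0.38490621 -0.58281521 -0.47505332]
```

View pics/wrist4.png

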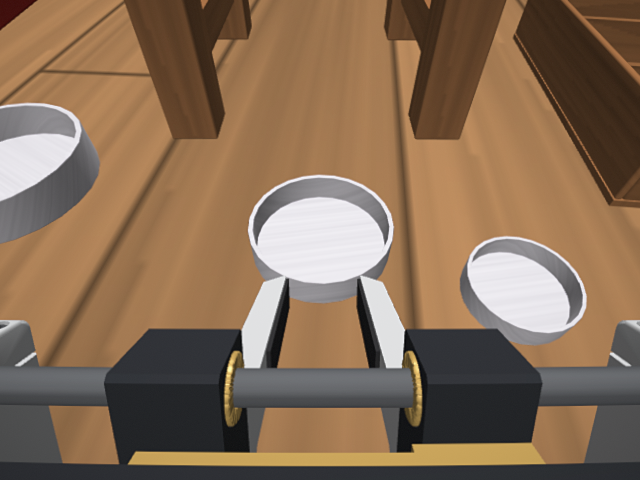

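Both tips touch the tin symmetrically at (287,285) and (362,285). Force is only about 0.6 N, so I'll continue slightly lower.

Request:
send_rows(series=[[0,0,0,0.0015,0,0.006,-0.25],[0,0,0,0.005,0,0.0125,-0.25],[0,0,0,0.009,0,0.0185,-0.25],[0,0,0,0.013,0,0.0245,-0.25],[0,0,0,0.017,0,0.0305,-0.25],[0,0,0,0.021,0,0.036,-0.25],[0,0,0,0.025,0,0.0415,-0.25],[0,0,0,0.029,0,0.047,-0.25]])

```text
time_s: 5.4
ee_pos: [0.5713, 0.2167, 0.0199]
eef_rot: [3.13, -0.941, 1.67]
force: [0.6, -3.1, 4.9]
grip_width: 0.0354
```

```bash
python3 - <<'E'
from h import *
p,R,o=cur(); print(p,w2s(p),o['force'],(R.T@np.r_[YS,0]).round(3)); 
c=grab('wrist','wrist5')
E
```

```text
[0.57131365 0.21672485 0.01986872] [0.0049978  0.00730089] [ 0.55007995 -3.12276974  4.87661172] [ 0.589 -0.001  0.808]
```

View pics/wrist5.png

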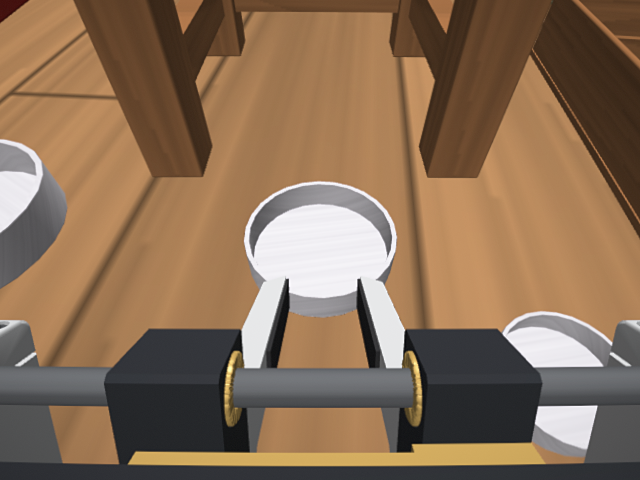

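Force in z is +4.9 N, so the tips are likely brushing the bench. I'll raise 3 mm and keep pushing.

Request:
send_rows(series=[[0,0,0,0.004,0,0.001,-0.25],[0,0,0,0.009,0,0.0085,-0.25],[0,0,0,0.0135,0,0.015,-0.25],[0,0,0,0.0185,0,0.0215,-0.25],[0,0,0,0.023,0,0.0285,-0.25],[0,0,0,0.028,0,0.035,-0.25],[0,0,0,0.0325,0,0.0415,-0.25],[0,0,0,0.0375,0,0.0485,-0.25]])

```text
time_s: 6.25
ee_pos: [0.5659, 0.2778, 0.0216]
eef_rot: [3.13, -0.941, 1.67]
force: [0.4, -4.4, 5.8]
grip_width: 0.0354
```

```bash
python3 - <<'E'
from h import *
p,R,o=cur(); print(p,w2s(p),o['force'],(R.T@np.r_[YS,0]).round(3)); 
c=grab('wrist','wrist6'); c=grab('scene','scene6')
cv2.imwrite('pics/s6c.png',cv2.resize(c['pixels'][150:350,330:580,::-1],None,fx=3,fy=3,interpolation=cv2.INTER_CUBIC))
E
```

```text
[0.56587077 0.27781484 0.02161125] [0.00512895 0.06863273] [ 0.44411002 -4.4004428   5.77737481] [ 0.589 -0.002  0.808]
```

View pics/wrist6.png

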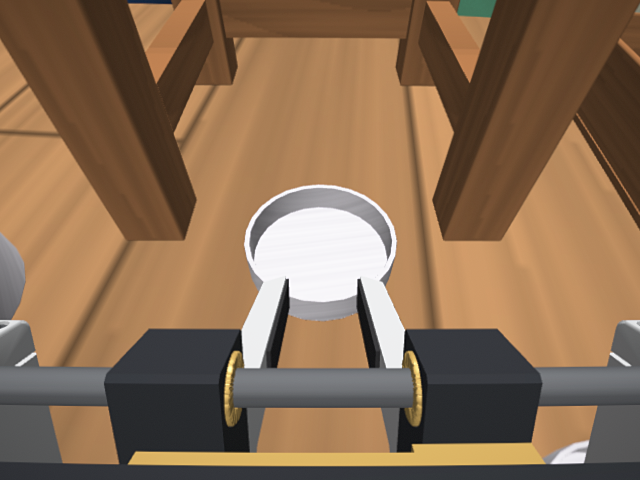

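View pics/s6c.png

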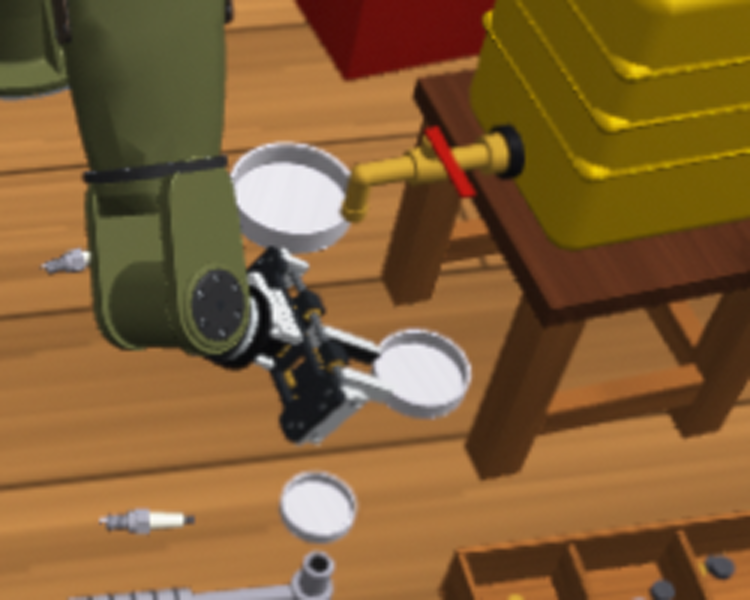

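```bash
python3 - <<'E'
from h import *
for t in ('wrist6','scene6'):
    c=load(t); W=cloud(c)
    S=np.dstack([(W[...,:2]-OUT)@XS,(W[...,:2]-OUT)@YS,W[...,2]])
    m=(abs(S[...,0])<.075)&(S[...,1]>.06)&(S[...,1]<.25)&(S[...,2]>.004)&(S[...,2]<.03)&(np.min(c['pixels'],2)>70)&(np.ptp(c['pixels'].astype(int),axis=2)<25)
    P=S[m]; print(t,m.sum(),P.min(0),P.max(0))
    q=P[P[:,2]>.017]; A_=np.c_[2*q[:,:2],np.ones(len(q))]; x=np.linalg.lstsq(A_,(q[:,:2]**2).sum(1),rcond=None)[0]; print('rim fit',x[:2],np.sqrt(x[2]+x[:2]@x[:2]),len(q),q[:,2].max())
E
```

```text
wrist6 5602 [-0.0413299   0.0621683   0.00400227] [0.0483576  0.15221586 0.0299091 ]
rim fit [0.00349036 0.10674615] 0.043058570377557066 2536 0.029909095315369796
scene6 450 [-0.04035654  0.06220299  0.00400822] [0.05270003 0.15324359 0.0287138 ]
rim fit [0.0054725  0.10710963] 0.043774814552378465 139 0.028713795426858757
```

```bash
python3 - <<'E'
from h import *
c=load('scene6'); W=cloud(c); c2=grab('top','top6'); W2=cloud(c2)
for W in (W,W2):
    S=np.dstack([(W[...,:2]-OUT)@XS,(W[...,:2]-OUT)@YS,W[...,2]])
    for y in np.arange(-.14,.06,.02):
        m=(abs(S[...,0])<.1)&(S[...,1]>y)&(S[...,1]<y+.02)&(S[...,2]<.245)&(S[...,2]>.01)
        if m.sum(): print(y.round(2),m.sum(),S[m][:,2].max().round(3),S[m][:,0].min().round(3),S[m][:,0].max().round(3))
E
```

```text
-0.14 248 0.245 -0.083 0.068
-0.12 260 0.245 -0.004 0.065
-0.1 179 0.244 -0.012 0.046
-0.08 169 0.173 -0.033 0.097
-0.06 396 0.162 -0.086 0.1
-0.04 511 0.135 -0.084 0.095
-0.02 334 0.132 -0.079 0.098
0.0 84 0.118 -0.077 0.086
0.02 71 0.071 -0.025 0.037
0.04 94 0.059 -0.027 0.037
-0.14 182 0.245 0.01 0.067
-0.12 185 0.245 -0.005 0.061
-0.1 54 0.244 -0.011 0.037
-0.08 246 0.172 -0.036 0.1
-0.06 494 0.159 -0.068 0.099
-0.04 686 0.136 -0.083 0.091
-0.02 481 0.128 -0.081 0.089
0.0 88 0.116 -0.075 0.083
0.02 99 0.071 -0.025 0.035
0.04 88 0.055 -0.024 0.036
```

View pics/top6.png

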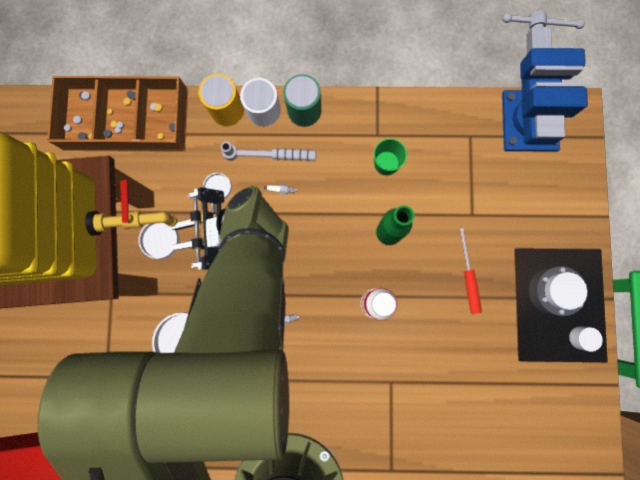

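The tin centre measures stand (0.004, 0.107), nearly there. The tool has clear room below the nozzle. I'll push about 38 mm more so the centre ends near 0.14.

Request:
send_rows(series=[[0,0,0,0.004,0,0.003,-0.25],[0,0,0,0.008,0,0.0075,-0.25],[0,0,0,0.0115,0,0.0125,-0.25],[0,0,0,0.0145,0,0.0165,-0.25],[0,0,0,0.0175,0,0.021,-0.25],[0,0,0,0.0205,0,0.025,-0.25],[0,0,0,0.0235,0,0.029,-0.25],[0,0,0,0.0235,0,0.029,-0.25]])

```text
time_s: 7.2
ee_pos: [0.5621, 0.315, 0.0233]
eef_rot: [3.131, -0.941, 1.67]
force: [-0.3, 0.6, -0.2]
grip_width: 0.0355
```

```bash
cat >> h.py <<'E'
def tin(t):
    c=load(t); W=cloud(c)
    S=np.dstack([(W[...,:2]-OUT)@XS,(W[...,:2]-OUT)@YS,W[...,2]])
    m=(abs(S[...,0])<.075)&(S[...,1]>.06)&(S[...,1]<.25)&(S[...,2]>.004)&(S[...,2]<.03)&(np.min(c['pixels'],2)>70)&(np.ptp(c['pixels'].astype(int),axis=2)<25)
    q=S[m]; print(t,m.sum(),q.min(0),q.max(0)); q=q[q[:,2]>.017]; A_=np.c_[2*q[:,:2],np.ones(len(q))]; x=np.linalg.lstsq(A_,(q[:,:2]**2).sum(1),rcond=None)[0]; print('rim fit',x[:2],np.sqrt(x[2]+x[:2]@x[:2]))
E
python3 - <<'E'
from h import *
p,R,o=cur(); print(p,w2s(p),o['force'])
grab('wrist','wrist7');tin('wrist7')
E
```

```text
[0.56213054 0.31497574 0.02327226] [0.00478118 0.10597976] [-0.34925889  0.60003096 -0.2415877 ]
wrist7 5472 [-0.04164082  0.09506312  0.00400446] [0.04785375 0.19005619 0.02984707]
rim fit [0.00330993 0.1441759 ] 0.04311776237026042
```

View pics/wrist7.png

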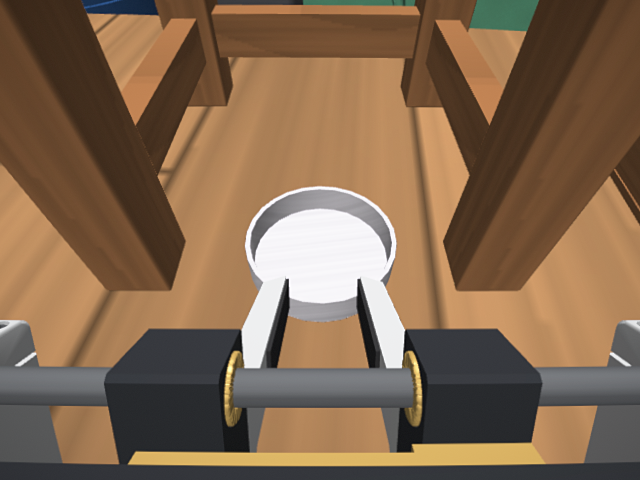

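The tin lies flat at stand (0.003, 0.144), between the legs and clear of them. Backing straight off.

Request:
send_rows(series=[[0,0,0,-0.003,0,-0.004,-0.25],[0,0,0,-0.009,0,-0.012,-0.25],[0,0,0,-0.018,0,-0.024,-0.25],[0,0,0,-0.03,0,-0.04,-0.25],[0,0,0,-0.042,0,-0.057,-0.25],[0,0,0,-0.054,0,-0.073,-0.25],[0,0,0,-0.066,0,-0.089,-0.25],[0,0,0,-0.06,0,-0.12,-0.25]])

```text
time_s: 8.05
ee_pos: [0.5729, 0.1805, 0.0434]
eef_rot: [3.138, -0.941, 1.662]
force: [-0.1, -0.5, -0.2]
grip_width: 0.0356
```

```bash
python3 - <<'E'
from h import *
p,R,o=cur(); print(p,w2s(p),o['force'],o['qpos'].round(3))
grab('top','top8');tin('top8')
grab('wrist','wrist8');tin('wrist8')
print('up',(R.T@[0,0,1]).round(3))
print(delta([.55,-.02,.36],Rt(40)))
E
```

```text
[0.57288883 0.18045257 0.04341213] [ 0.00327023 -0.02896446] [-0.06858856 -0.48168905 -0.17227513] [-0.126  0.744  1.561  0.961  1.3   -0.72 ]
top8 561 [-0.04008454  0.09773442  0.00401007] [0.04412892 0.19112145 0.02690447]
rim fit [0.00450785 0.14251546] 0.043233731854215106
wrist8 3568 [-0.04095604  0.09835185  0.00400199] [0.04817577 0.19014773 0.0226382 ]
rim fit [0.00338004 0.14405642] 0.043275484490191085
up [ 0.808  0.002 -0.589]
(array([  0.6, -13.9,   0.2]), array([ 0.1369, -0.0397, -0.343 ]))
```

View pics/wrist8.png

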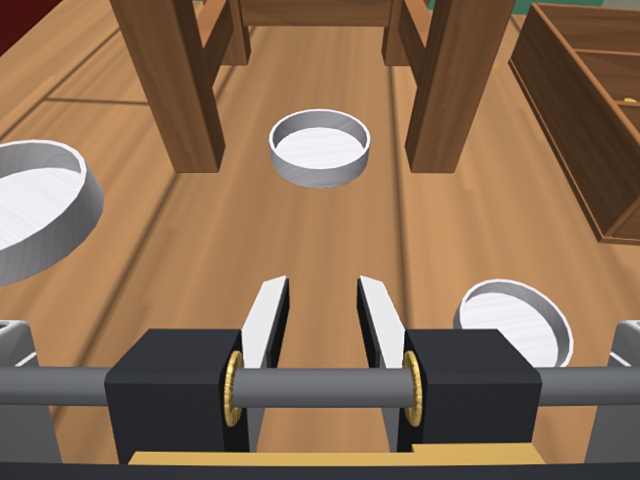

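The tin stays put at stand y of about 0.143, by both the top and wrist cameras. Now I'll go up and over the bottle to its far side.

Request:
send_rows(series=[[0,0,0,0.003,-0.003,-0.035,-0.25],[0,-2,0,0.015,-0.007,-0.08,-0.25],[0,-4,0,0.03,-0.012,-0.125,-0.25],[0,-6,0,0.05,-0.018,-0.17,-0.25],[0,-8,0,0.07,-0.023,-0.215,-0.25],[0,-10,0,0.092,-0.029,-0.258,-0.25],[0,-12,0,0.115,-0.035,-0.3,-0.25],[0,-13.9,0,0.137,-0.04,-0.343,-0.25]])

```text
time_s: 8.95
ee_pos: [0.5492, -0.0176, 0.3595]
eef_rot: [3.133, -0.697, 1.666]
force: [-0.2, -0.3, -0.6]
grip_width: 0.0353
```

```bash
python3 - <<'E'
from h import *
p,R,o=cur(); print(p,o['qpos'].round(3))
print(delta([.588,-.34,.38],Rt(35,.046)))
E
```

```text
[ 0.54919081 -0.01761341  0.35948911] [-0.389  0.355  1.239  0.637  1.848 -0.396]
(array([-1.2, -4.9,  2.2]), array([-0.2358,  0.01  , -0.224 ]))
```

Request:
send_rows(series=[[-0.1,-0.6,0.3,-0.024,0.001,-0.036,-0.25],[-0.3,-1.2,0.6,-0.052,0.002,-0.068,-0.25],[-0.5,-1.8,0.8,-0.082,0.003,-0.096,-0.25],[-0.6,-2.4,1.1,-0.112,0.004,-0.123,-0.25],[-0.8,-3,1.4,-0.143,0.006,-0.149,-0.25],[-0.9,-3.6,1.7,-0.174,0.007,-0.175,-0.25],[-1,-4.2,2,-0.205,0.008,-0.2,-0.25],[-1.2,-4.9,2.2,-0.236,0.01,-0.224,-0.25]])

```text
time_s: 9.75
ee_pos: [0.5879, -0.332, 0.3779]
eef_rot: [-3.141, -0.617, 1.617]
force: [0.9, -0.2, 1.1]
grip_width: 0.0354
```

```bash
python3 - <<'E'
from h import *
p,R,o=cur(); print(p,o['qpos'].round(3))
print(delta([.592,-.33,.10],Rt(45,.046)))
c=grab('scene','scene9');c=grab('wrist','wrist9')
E
```

```text
[ 0.58789493 -0.3319912   0.37793613] [-0.735  0.916  0.293  0.586  2.305 -0.464]
(array([-0. ,  9.6, -0. ]), array([-0.1594,  0.0044,  0.2277]))
```

View pics/scene9.png

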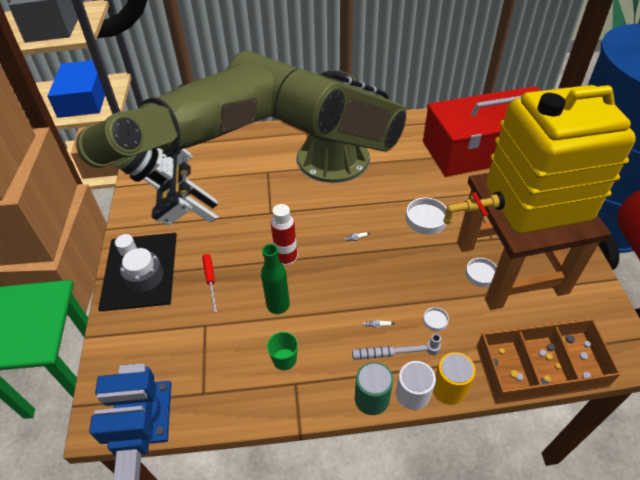

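View pics/wrist9.png

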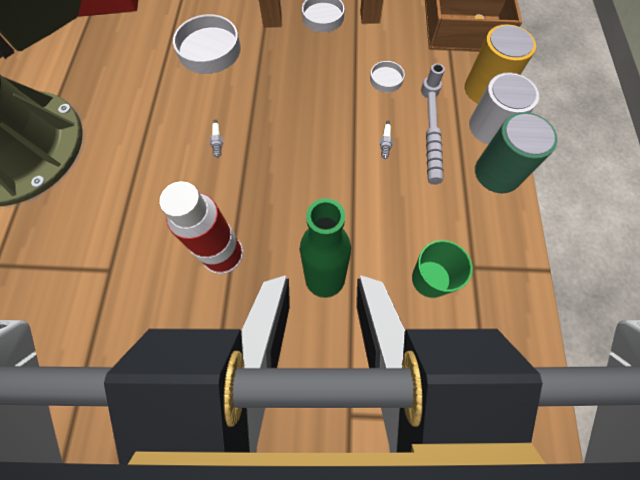

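The scene view shows the tin under the board at (481,271), the gripper behind the bottle and everything else in place. The wrist view has the bottle centred at (325,250). The arm is near full stretch, so I'll descend with less tilt.

```bash
python3 - <<'E'
from h import *
print(delta([.592,-.315,.09],Rt(28,.046)))
E
```

```text
(array([-0.1, -7.5, -0.2]), array([-0.1502,  0.005 ,  0.2424]))
```

Request:
send_rows(series=[[0,-1,0,-0.019,0.0005,0.03,-0.25],[0,-2,0,-0.038,0.001,0.06,-0.25],[0,-3,0,-0.056,0.002,0.09,-0.25],[0,-4,0,-0.075,0.0025,0.121,-0.25],[0,-5,0,-0.094,0.003,0.151,-0.25],[0,-6,0,-0.112,0.004,0.181,-0.25],[0,-7,0,-0.131,0.0045,0.212,-0.25],[0,-7.5,0,-0.15,0.005,0.242,-0.25]])

```text
time_s: 10.65
ee_pos: [0.592, -0.3106, 0.0937]
eef_rot: [3.142, -0.485, 1.62]
force: [0.9, 0.2, 1.2]
grip_width: 0.0351
```

```bash
python3 - <<'E'
from h import *
p,R,o=cur(); print(p,o['qpos'].round(3),o['force'])
print(delta([.591,-.308,.035],Rt(28,.046)))
c=grab('scene','scene10')
cv2.imwrite('pics/s10.png',cv2.resize(c['pixels'][130:380,60:360,::-1],None,fx=2.4,fy=2.4,interpolation=cv2.INTER_CUBIC))
E
```

```text
[ 0.59196734 -0.31057158  0.09365326] [-0.68   0.86   0.993  0.355  1.623 -0.771] [0.93910075 0.21232114 1.15317008]
(array([-0.1,  0.2,  0.2]), array([-0.025 , -0.0008,  0.0531]))
```

View pics/s10.png

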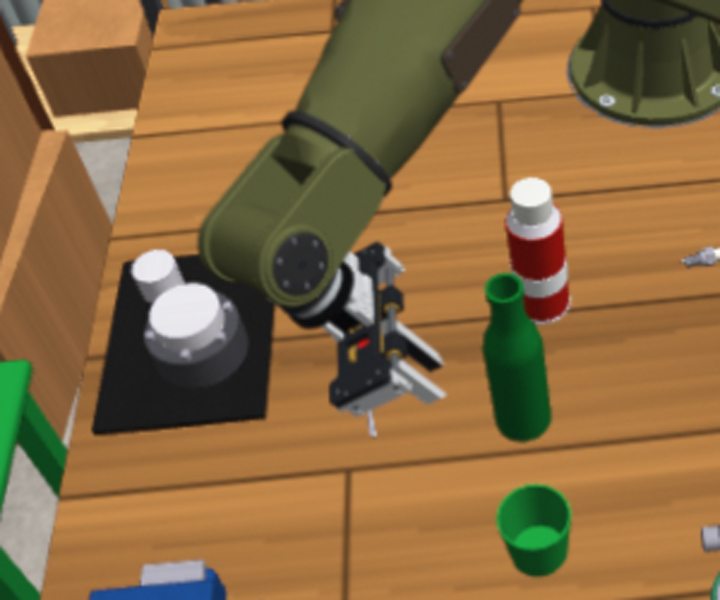

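Good: the fingers are behind the bottle and clear of everything. Descending to about 35 mm.

Request:
send_rows(series=[[0,1,0,-0.006,0,0.013,-0.25],[0,2,0,-0.012,0,0.026,-0.25],[0,4,0,-0.019,-0.001,0.039,-0.25],[0,6,0.1,-0.025,-0.001,0.052,-0.25],[0,7,0.2,-0.025,-0.001,0.053,-0.25],[0,7,0.2,-0.025,-0.001,0.053,-0.25]])

```text
time_s: 11.3
ee_pos: [0.5912, -0.3099, 0.0365]
eef_rot: [-3.139, -0.608, 1.613]
force: [0.7, -0.7, 1.0]
grip_width: 0.0355
```

```bash
python3 - <<'E'
from h import *
p,R,o=cur(); print(p,o['qpos'].round(3),o['force'],o['eef_rot'])
d=np.array([.567-.587,.209+.227,0]);d/=np.linalg.norm(d)
print('push dir in tool',(R.T@d).round(3),'up',(R.T@[0,0,1]).round(3),d)
# lateral offset of TCP from bottle line
n=np.array([d[1],-d[0],0]); print('lat',(p-np.array([.587,-.227,0]))@n,'along',(p-np.array([.587,-.227,0]))@d)
c=grab('wrist','wrist11')
E
```

```text
[ 0.59123786 -0.30991669  0.03648222] [-0.709  0.983  0.95   0.43   1.646 -0.816] [ 0.71225853 -0.67808404  1.04552999] [-3.1392999  -0.60843723  1.61337662]
push dir in tool [ 0.821 -0.002  0.572] up [ 0.572 -0.002 -0.821] [-0.04582337  0.99894956  0.        ]
lat 0.00043388679467060967 along -0.08302378795827811
```

View pics/wrist11.png

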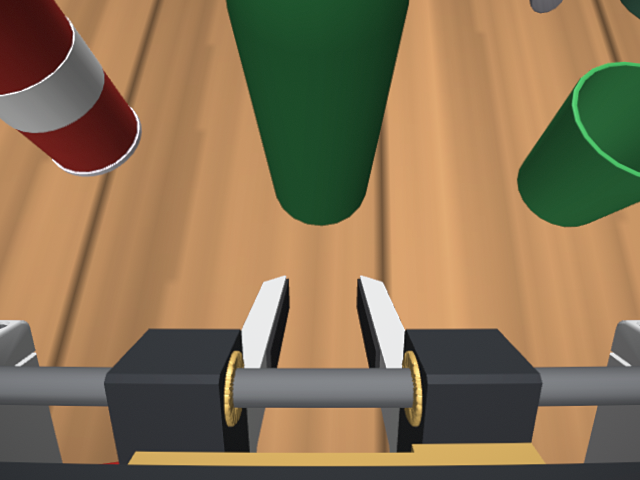

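The bottle (320,120) is centred between the fingers and the contact height will be about 26 mm. I'll approach and make contact slowly.

Request:
send_rows(series=[[0,0,0,0.0065,0,0.0045,-0.25],[0,0,0,0.0145,0,0.01,-0.25],[0,0,0,0.0205,0,0.014,-0.25],[0,0,0,0.0245,0,0.017,-0.25],[0,0,0,0.027,0,0.0188,-0.25],[0,0,0,0.0295,0,0.0206,-0.25],[0,0,0,0.032,0,0.0223,-0.25],[0,0,0,0.0345,0,0.024,-0.25]])

```text
time_s: 12.15
ee_pos: [0.5894, -0.2674, 0.0363]
eef_rot: [-3.139, -0.608, 1.614]
force: [-0.5, 0.8, -0.1]
grip_width: 0.0351
```

```bash
cat >> h.py <<'E'
def bottle(t,p=None):
    c=load(t); W=cloud(c); px=c['pixels'].astype(int)
    g=(px[...,1]>1.5*px[...,0])&(px[...,1]>1.3*px[...,2])&(W[...,2]>.01)
    from scipy.optimize import least_squares
    P=W[g&(W[...,0]>.5)&(W[...,0]<.66)&(W[...,1]<.4)&(W[...,1]>-.3)]
    out=[]
    for lo,hi,r in [(.02,.13,.032),(.21,.232,None)]:
        Q=P[(P[:,2]>lo)&(P[:,2]<hi)]
        if len(Q)<15: continue
        f=least_squares(lambda q:np.hypot(Q[:,0]-q[0],Q[:,1]-q[1])-(r or q[2]),[np.median(Q[:,0]),np.median(Q[:,1]),.018],loss='soft_l1',f_scale=.001)
        print(t,lo,len(Q),'xy',f.x[:2].round(4),'r',f.x[2].round(4),'stand',w2s(f.x).round(4))
E
python3 - <<'E'
from h import *
p,R,o=cur(); print(p,o['force'],o['eef_rot'])
d=np.array([-.04582,.99895,0]);n=np.array([d[1],-d[0],0]); print('lat',(p-np.array([.587,-.227,0]))@n,'along',(p-np.array([.587,-.227,0]))@d)
for k in ('scene','top','wrist'): grab(k,k+'12'); bottle(k+'12')
E
```

```text
[ 0.58940207 -0.26741084  0.03632021] [-0.46741194  0.76378925 -0.14497816] [-3.13922536 -0.60776439  1.61372179]
lat 0.0005479219614272299 along -0.04047847563272403
scene12 0.02 546 xy [ 0.5854 -0.2271] r 0.018 stand [-0.0213 -0.436 ]
scene12 0.21 136 xy [ 0.5874 -0.2268] r 0.0163 stand [-0.0193 -0.4358]
top12 0.02 201 xy [ 0.5875 -0.2282] r 0.018 stand [-0.0193 -0.4372]
top12 0.21 74 xy [ 0.585  -0.2245] r 0.0165 stand [-0.0215 -0.4334]
wrist12 0.02 10938 xy [ 0.5855 -0.226 ] r 0.018 stand [-0.0211 -0.4348]
```

View pics/wrist12.png

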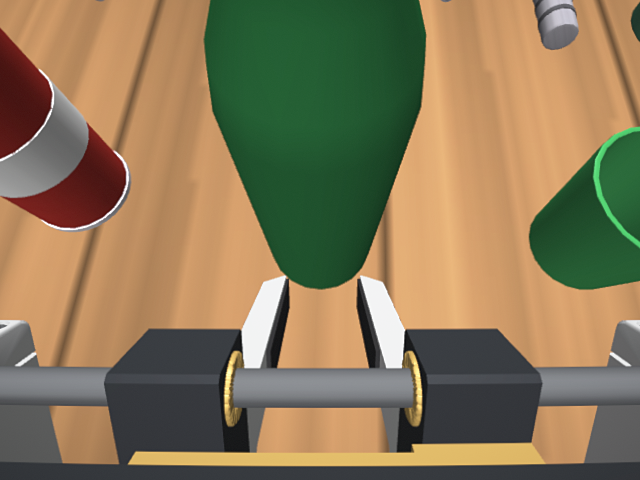

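Nearly in contact, so I'll begin a gentle ramp.

Request:
send_rows(series=[[0,0,0,0.0025,0,0.0017,-0.25],[0,0,0,0.0049,0,0.0034,-0.25],[0,0,0,0.0082,0,0.0057,-0.25],[0,0,0,0.0115,0,0.008,-0.25],[0,0,0,0.0156,0,0.0109,-0.25],[0,0,0,0.0197,0,0.0137,-0.25],[0,0,0,0.0238,0,0.0166,-0.25],[0,0,0,0.0279,0,0.0195,-0.25]])

```text
time_s: 13.1
ee_pos: [0.5879, -0.2331, 0.0363]
eef_rot: [-3.139, -0.608, 1.614]
force: [0.2, -2.3, 0.7]
grip_width: 0.0351
```

```bash
python3 - <<'E'
from h import *
p,R,o=cur(); print(p,o['force'],o['eef_rot'])
d=np.array([-.04582,.99895,0]);n=np.array([d[1],-d[0],0]); print('lat',(p-np.array([.587,-.227,0]))@n,'along',(p-np.array([.587,-.227,0]))@d)
for k in ('scene','wrist'): grab(k,k+'13'); bottle(k+'13')
E
```

```text
[ 0.58794521 -0.23306231  0.03633671] [ 0.15374348 -2.3308884   0.68335107] [-3.13936014 -0.60767335  1.61401337]
lat 0.00066644196620799 along -0.006099250283741758
scene13 0.02 554 xy [ 0.586  -0.2023] r 0.018 stand [-0.0184 -0.4113]
scene13 0.21 141 xy [ 0.5885 -0.2017] r 0.0163 stand [-0.016 -0.411]
wrist13 0.02 9174 xy [ 0.5863 -0.2003] r 0.018 stand [-0.018  -0.4093]
```

View pics/wrist13.png

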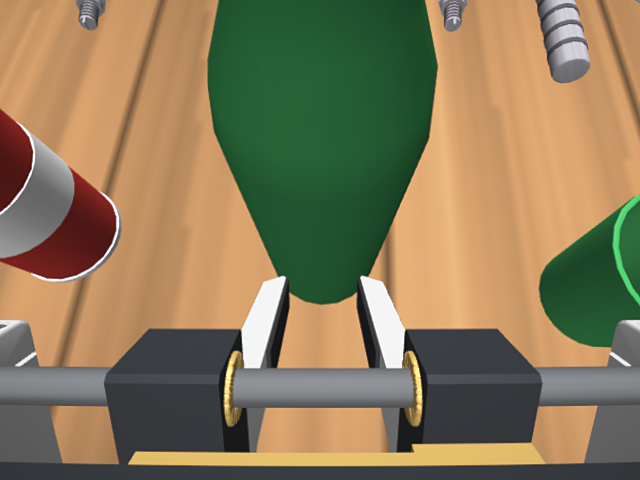

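The bottle is cradled symmetrically and slides upright under 2.3 N. Continuing.

Request:
send_rows(series=[[0,0,0,0.0033,0,0.0023,-0.25],[0,0,0,0.0082,0,0.0057,-0.25],[0,0,0,0.0148,0,0.0103,-0.25],[0,0,0,0.0213,0,0.0149,-0.25],[0,0,0,0.0279,0,0.0194,-0.25],[0,0,0,0.0345,0,0.024,-0.25],[0,0,0,0.041,0,0.0286,-0.25],[0,0,0,0.0476,0,0.0332,-0.25]])

```text
time_s: 14.0
ee_pos: [0.5853, -0.1748, 0.0363]
eef_rot: [-3.139, -0.608, 1.614]
force: [-0.1, -3.5, 1.0]
grip_width: 0.0352
```

Request:
send_rows(series=[[0,0,0,0.0066,0,0.0046,-0.25],[0,0,0,0.0131,0,0.0092,-0.25],[0,0,0,0.0197,0,0.0137,-0.25],[0,0,0,0.0263,0,0.0183,-0.25],[0,0,0,0.0328,0,0.0229,-0.25],[0,0,0,0.0394,0,0.0275,-0.25],[0,0,0,0.0443,0,0.0309,-0.25],[0,0,0,0.0476,0,0.0332,-0.25]])

```text
time_s: 14.8
ee_pos: [0.5828, -0.1169, 0.0362]
eef_rot: [-3.139, -0.608, 1.614]
force: [0.3, -3.1, 0.9]
grip_width: 0.0353
```

```bash
python3 - <<'E'
from h import *
p,R,o=cur(); print(p,o['force'],o['eef_rot'],o['qpos'].round(3))
for k in ('scene','wrist'): grab(k,k+'14'); bottle(k+'14')
d=np.array([.567-.5855,.209+.09,0]);d/=np.linalg.norm(d); print((R.T@d).round(3))
E
```

```text
[ 0.5827567  -0.11693117  0.03620234] [ 0.27586951 -3.07457778  0.85808042] [-3.13926119 -0.60777309  1.61425038] [-0.488  0.754  1.374  0.523  1.383 -0.73 ]
scene14 0.02 533 xy [ 0.5806 -0.0859] r 0.018 stand [-0.0132 -0.2949]
scene14 0.21 125 xy [ 0.5828 -0.086 ] r 0.0162 stand [-0.0111 -0.2952]
wrist14 0.02 9071 xy [ 0.581  -0.0847] r 0.018 stand [-0.0127 -0.2937]
[ 0.821 -0.017  0.571]
```

View pics/scene14.png

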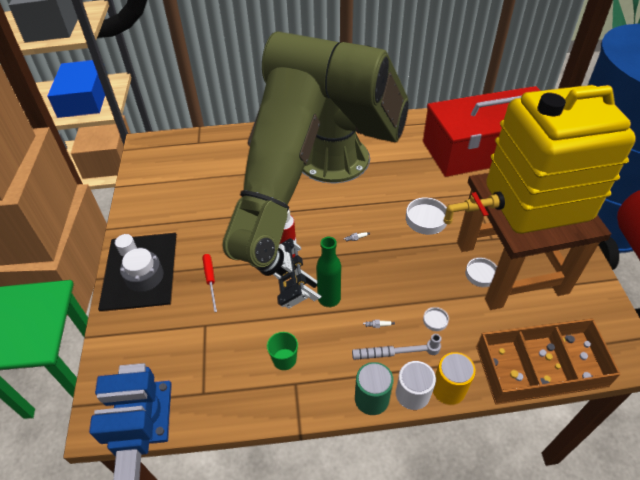

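The bottle is upright at (329,270), but the wrist at (255,240) now passes near the spray can. I'll check that clearance.

```bash
python3 - <<'E'
from h import *
c=grab('top','top14'); Wt=cloud(c); Ws=cloud(load('scene14'))
for n,W in (('top',Wt),('scene',Ws)):
    P=W[(W[...,2]>.1)&(W[...,2]<.7)&(W[...,0]>.25)&(W[...,0]<.68)&(W[...,1]<-.05)&(W[...,1]>-.45)]
    d=np.hypot(P[:,0]-.42,P[:,1]+.19)
    for z0 in np.arange(.1,.6,.05):
        k=(P[:,2]>=z0)&(P[:,2]<z0+.05)
        if k.sum()>3: print(n,z0.round(2),k.sum(),'mind',d[k].min().round(3),'at',P[k][d[k].argmin()].round(3),P[k].min(0).round(2),P[k].max(0).round(2))
E
```

```text
top 0.1 800 mind 0.09 at [ 0.506 -0.161  0.131] [ 0.51 -0.22  0.1 ] [ 0.68 -0.06  0.15]
top 0.15 1250 mind 0.091 at [ 0.506 -0.162  0.152] [ 0.51 -0.2   0.15] [ 0.68 -0.06  0.2 ]
top 0.2 400 mind 0.157 at [ 0.577 -0.193  0.202] [ 0.56 -0.33  0.2 ] [ 0.62 -0.07  0.25]
top 0.25 1790 mind 0.14 at [ 0.52  -0.288  0.297] [ 0.51 -0.34  0.25] [ 0.65 -0.18  0.3 ]
top 0.3 1429 mind 0.103 at [ 0.521 -0.173  0.309] [ 0.48 -0.3   0.3 ] [ 0.64 -0.17  0.35]
top 0.35 2114 mind 0.066 at [ 0.431 -0.255  0.397] [ 0.43 -0.28  0.35] [ 0.58 -0.11  0.4 ]
top 0.4 3280 mind 0.014 at [ 0.429 -0.201  0.45 ] [ 0.36 -0.25  0.4 ] [ 0.5  -0.08  0.45]
top 0.45 4229 mind 0.001 at [ 0.42  -0.189  0.461] [ 0.33 -0.23  0.45] [ 0.45 -0.05  0.5 ]
top 0.5 4633 mind 0.047 at [ 0.383 -0.161  0.501] [ 0.29 -0.2   0.5 ] [ 0.4  -0.05  0.55]
top 0.55 10840 mind 0.102 at [ 0.332 -0.14   0.55 ] [ 0.25 -0.2   0.55] [ 0.38 -0.05  0.6 ]
scene 0.1 1127 mind 0.022 at [ 0.438 -0.178  0.147] [ 0.42 -0.22  0.1 ] [ 0.68 -0.06  0.15]
scene 0.15 1300 mind 0.014 at [ 0.422 -0.176  0.192] [ 0.4  -0.26  0.15] [ 0.68 -0.06  0.2 ]
scene 0.2 681 mind 0.127 at [ 0.522 -0.265  0.248] [ 0.52 -0.34  0.2 ] [ 0.64 -0.07  0.25]
scene 0.25 1741 mind 0.1 at [ 0.5   -0.25   0.265] [ 0.5  -0.33  0.25] [ 0.66 -0.18  0.3 ]
scene 0.3 1521 mind 0.067 at [ 0.462 -0.137  0.348] [ 0.46 -0.3   0.3 ] [ 0.65 -0.14  0.35]
scene 0.35 1810 mind 0.065 at [ 0.426 -0.254  0.396] [ 0.41 -0.28  0.35] [ 0.58 -0.1   0.4 ]
scene 0.4 2100 mind 0.012 at [ 0.427 -0.2    0.45 ] [ 0.36 -0.25  0.4 ] [ 0.51 -0.08  0.45]
scene 0.45 2085 mind 0.002 at [ 0.418 -0.189  0.467] [ 0.28 -0.23  0.45] [ 0.45 -0.05  0.5 ]
scene 0.5 1971 mind 0.045 at [ 0.381 -0.166  0.501] [ 0.29 -0.2   0.5 ] [ 0.4  -0.05  0.55]
scene 0.55 2305 mind 0.099 at [ 0.345 -0.126  0.55 ] [ 0.25 -0.2   0.55] [ 0.38 -0.05  0.6 ]
```

View pics/top14.png

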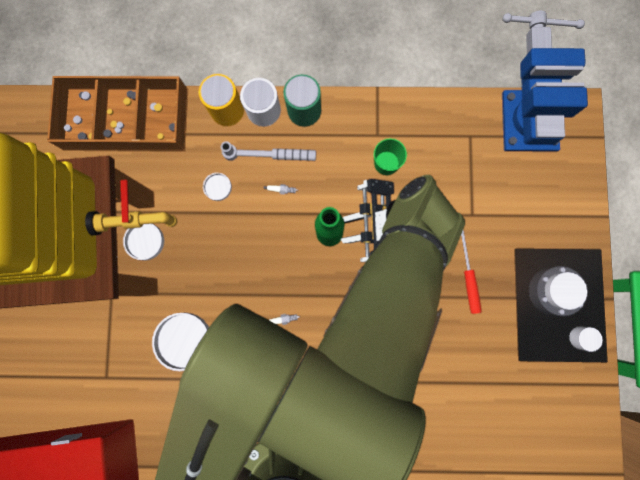

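The forearm's underside is well above the can (its top is at 0.46 m against the can's 0.195 m), and the gripper is 50 mm to the side. Continuing the push.

Request:
send_rows(series=[[0,0,0,0.0033,0,0.0023,-0.25],[0,0,0,0.0082,0,0.0057,-0.25],[0,0,0,0.0148,0,0.0103,-0.25],[0,0,0,0.0213,0,0.0149,-0.25],[0,0,0,0.0279,0,0.0194,-0.25],[0,0,0,0.0345,0,0.024,-0.25],[0,0,0,0.041,0,0.0286,-0.25],[0,0,0,0.0476,0,0.0332,-0.25]])

```text
time_s: 15.75
ee_pos: [0.5802, -0.0588, 0.0361]
eef_rot: [-3.139, -0.608, 1.614]
force: [0.2, -3.1, 0.8]
grip_width: 0.0352
```

Request:
send_rows(series=[[0,0,0,0.0066,0,0.0046,-0.25],[0,0,0,0.0131,0,0.0092,-0.25],[0,0,0,0.0197,0,0.0137,-0.25],[0,0,0,0.0263,0,0.0183,-0.25],[0,0,0,0.0328,0,0.0229,-0.25],[0,0,0,0.0394,0,0.0275,-0.25],[0,0,0,0.046,0,0.032,-0.25],[0,0,0,0.0525,0,0.0366,-0.25]])

```text
time_s: 16.55
ee_pos: [0.5773, 0.0051, 0.036]
eef_rot: [-3.139, -0.608, 1.614]
force: [0.4, -3.1, 0.5]
grip_width: 0.0353
```

Request:
send_rows(series=[[0,0,0,0.0066,0,0.0046,-0.25],[0,0,0,0.0131,0,0.0092,-0.25],[0,0,0,0.0197,0,0.0137,-0.25],[0,0,0,0.0263,0,0.0183,-0.25],[0,0,0,0.0328,0,0.0229,-0.25],[0,0,0,0.0394,0,0.0275,-0.25],[0,0,0,0.0443,0,0.0309,-0.25],[0,0,0,0.0476,0,0.0332,-0.25]])

```text
time_s: 17.35
ee_pos: [0.5747, 0.063, 0.036]
eef_rot: [-3.139, -0.608, 1.614]
force: [0.4, -3.7, 1.6]
grip_width: 0.0352
```

```bash
python3 - <<'E'
from h import *
p,R,o=cur(); print(p,o['force'],o['eef_rot'],o['qpos'].round(3))
for k in ('scene','wrist','top'): grab(k,k+'15'); bottle(k+'15')
E
```

```text
[0.57470986 0.06298592 0.0359654 ] [ 0.35706221 -3.65309806  1.628461  ] [-3.1392619  -0.60776085  1.61431228] [-0.219  0.644  1.57   0.636  1.189 -0.586]
scene15 0.02 526 xy [0.5728 0.0944] r 0.018 stand [-0.0046 -0.1147]
scene15 0.21 131 xy [0.5749 0.0943] r 0.0163 stand [-0.0026 -0.115 ]
wrist15 0.02 9109 xy [0.5729 0.0953] r 0.018 stand [-0.0044 -0.1138]
top15 0.02 212 xy [0.5749 0.0935] r 0.018 stand [-0.0027 -0.1157]
top15 0.21 79 xy [0.5732 0.0915] r 0.0164 stand [-0.0045 -0.1176]
```

View pics/scene15.png

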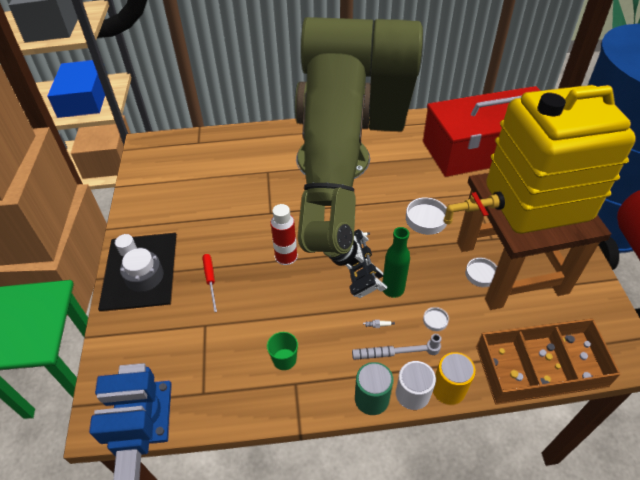

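The bottle is upright at (397,263), 115 mm from the outlet and on line. I'll push another 90 mm or so, then compare mouth and nozzle in the same picture.

Request:
send_rows(series=[[0,0,0,0.0033,0,0.0023,-0.25],[0,0,0,0.0082,0,0.0057,-0.25],[0,0,0,0.0148,-0.0003,0.0103,-0.25],[0,0,0,0.0213,-0.0004,0.0149,-0.25],[0,0,0,0.0279,-0.0005,0.0194,-0.25],[0,0,0,0.0345,-0.0006,0.024,-0.25],[0,0,0,0.041,-0.0007,0.0286,-0.25],[0,0,0,0.0476,-0.0008,0.0332,-0.25]])

```text
time_s: 18.3
ee_pos: [0.5713, 0.1211, 0.0359]
eef_rot: [-3.139, -0.608, 1.614]
force: [-0.2, -2.4, 0.8]
grip_width: 0.0357
```

Request:
send_rows(series=[[0,0,0,0.0057,-0.0001,0.004,-0.25],[0,0,0,0.0107,-0.0002,0.0074,-0.25],[0,0,0,0.0148,-0.0003,0.0103,-0.25],[0,0,0,0.0189,-0.0003,0.0131,-0.25],[0,0,0,0.0222,-0.0004,0.0154,-0.25],[0,0,0,0.0246,-0.0004,0.0172,-0.25],[0,0,0,0.0246,-0.0004,0.0172,-0.25]])

```text
time_s: 19.0
ee_pos: [0.5696, 0.1507, 0.0358]
eef_rot: [-3.139, -0.608, 1.614]
force: [-0.1, -0.6, -0.2]
grip_width: 0.035
```

```bash
python3 - <<'E'
from h import *
p,R,o=cur(); print(p,w2s(p),o['force'],o['eef_rot'],o['qpos'].round(3))
for k in ('scene','wrist','top'): grab(k,k+'16'); bottle(k+'16')
c=load('scene16'); a=cv2.resize(c['pixels'][170:320,380:530,::-1],None,fx=4,fy=4,interpolation=cv2.INTER_CUBIC)
cv2.imwrite('pics/s16.png',a)
c=load('top16'); a=cv2.resize(c['pixels'][180:280,110:250,::-1],None,fx=5,fy=5,interpolation=cv2.INTER_CUBIC)
cv2.imwrite('pics/t16.png',a)
E
```

```text
[0.56955686 0.15065165 0.03582111] [-0.00275609 -0.05833928] [-0.12272694 -0.60720519 -0.18485759] [-3.13918547 -0.60792628  1.61426527] [-0.071  0.623  1.608  0.688  1.104 -0.495]
scene16 0.02 531 xy [0.5679 0.1831] r 0.018 stand [-0.0014 -0.0259]
scene16 0.21 128 xy [0.57   0.1826] r 0.0161 stand [ 0.0006 -0.0266]
wrist16 0.02 9223 xy [0.5679 0.1828] r 0.018 stand [-0.0015 -0.0261]
top16 0.02 291 xy [0.5698 0.181 ] r 0.018 stand [ 0.0002 -0.0281]
top16 0.21 106 xy [0.5684 0.1791] r 0.0165 stand [-0.0013 -0.0299]
```

View pics/s16.png

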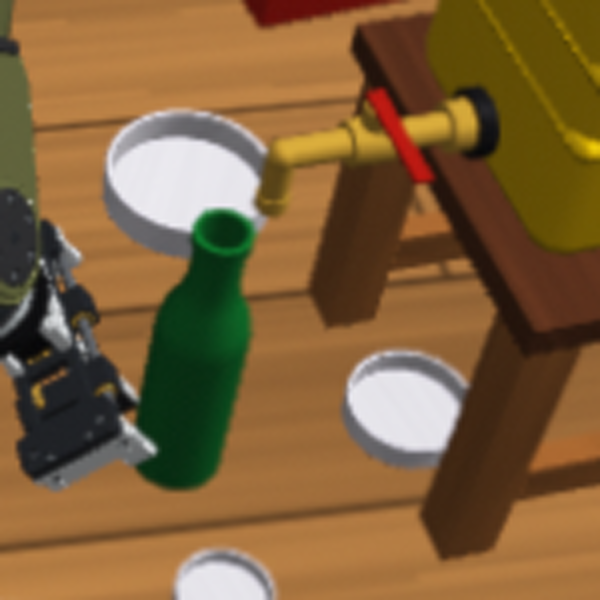

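View pics/t16.png

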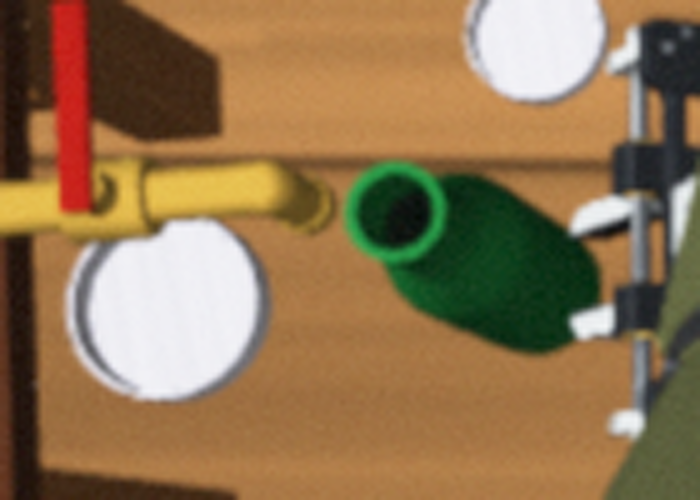

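View pics/wrist16.png

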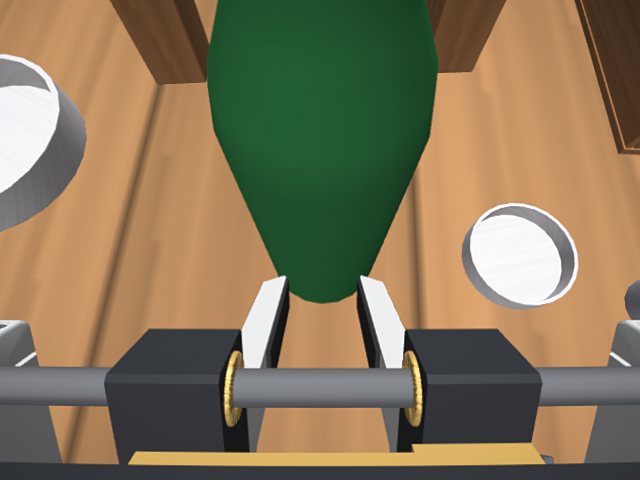

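```bash
python3 - <<'E'
from h import *
c=load('top16')
m=atz(c,110+396/5-.4,180+213/5-.4,.235); n=atz(c,110+302/5-.4,180+205/5-.4,.252); print('mouth',m,'noz',n,w2s(m),w2s(n))
c=load('scene16')
# mouth ellipse centre (223,232)/4 ; nozzle bottom centre approx (271,207)
m=atz(c,380+223/4-.4,170+233/4-.4,.235); n=atz(c,380+271/4-.4,170+205/4-.4,.252); print('mouth',m,'noz',n,w2s(m),w2s(n))
# candidate nozzle circles overlay (bigger)
for t,(x0,y0,w,h) in {'top16':(150,200,60,45),'scene16':(420,190,60,45)}.items():
    c=load(t); s=12; big=cv2.resize(c['pixels'][y0:y0+h,x0:x0+w,::-1],None,fx=s,fy=s,interpolation=cv2.INTER_CUBIC)
    tt=np.linspace(0,2*np.pi,60)
    for (x,y,z,r,col) in [(.567,.209,.252,.011,(255,0,0)),(.567,.212,.252,.011,(255,0,255)),(.569,.181,.235,.0195,(0,0,255))]:
        q=proj(c,np.c_[x+r*np.cos(tt),y+r*np.sin(tt),0*tt+z]); cv2.polylines(big,[(((q+.5-[x0,y0])*s-.5)*16).astype(int)],True,col,1,shift=4)
    cv2.imwrite(f'pics/fit_{t}.png',big)
E
```

```text
mouth [0.56789695 0.18123096 0.235     ] noz [0.56792621 0.21163059 0.252     ] [-0.00163026 -0.02773565] [0.00116143 0.00253554]
mouth [0.56881495 0.18184886 0.235     ] noz [0.56477448 0.21066221 0.252     ] [-0.0006599  -0.02720373] [-0.00206526  0.00185757]
```

View pics/fit_top16.png

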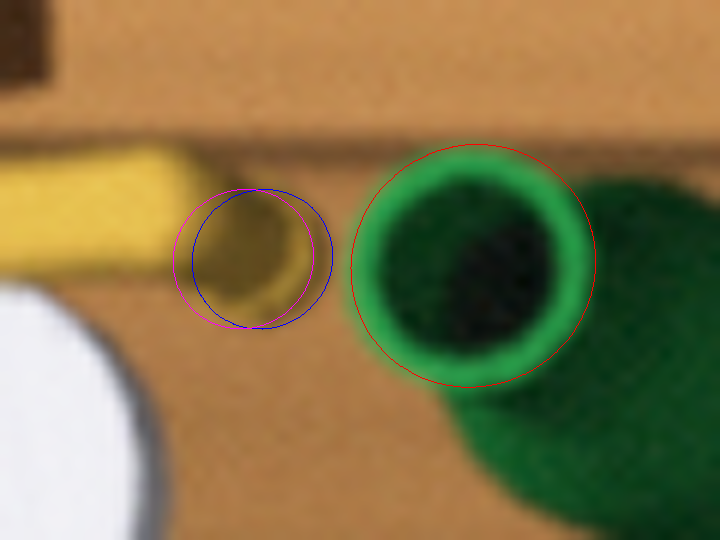

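View pics/fit_scene16.png

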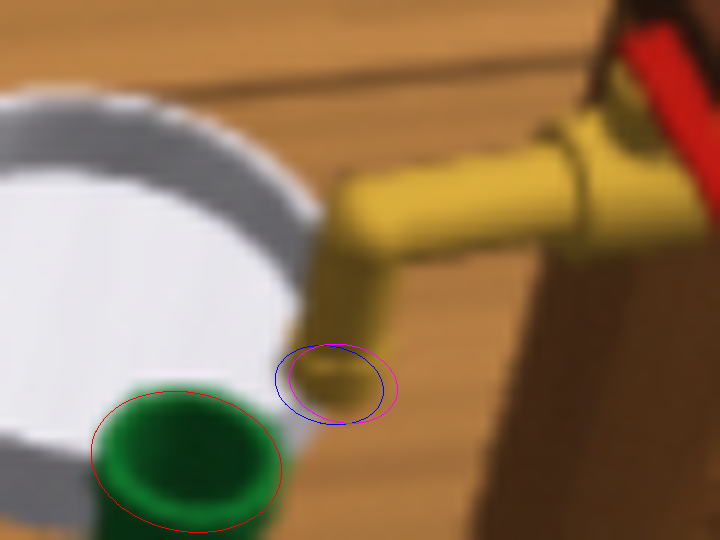

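Relative fit in both views: the nozzle is at about (0.567, 0.2115) (magenta matches) and the mouth at about (0.569, 0.181). About 30 mm in y and 2 mm in x remain. I'll push 26 mm and re-measure.

Request:
send_rows(series=[[0,0,0,0.0025,-0.0002,0.0017,-0.25],[0,0,0,0.0057,-0.0005,0.004,-0.25],[0,0,0,0.009,-0.0008,0.0063,-0.25],[0,0,0,0.0123,-0.001,0.0086,-0.25],[0,0,0,0.0156,-0.0013,0.0109,-0.25],[0,0,0,0.0189,-0.0015,0.0131,-0.25],[0,0,0,0.0213,-0.0015,0.0149,-0.25],[0,0,0,0.0213,-0.0015,0.0149,-0.25]])

```text
time_s: 19.95
ee_pos: [0.5668, 0.1766, 0.0358]
eef_rot: [-3.139, -0.608, 1.614]
force: [0.3, -1.0, 0.9]
grip_width: 0.0354
```

```bash
cat >> h.py <<'E'
def fitpics(tags,circs,s=12):
    for t,(x0,y0,w,h) in tags.items():
        c=load(t); big=cv2.resize(c['pixels'][y0:y0+h,x0:x0+w,::-1],None,fx=s,fy=s,interpolation=cv2.INTER_CUBIC)
        tt=np.linspace(0,2*np.pi,60)
        for (x,y,z,r,col) in circs:
            q=proj(c,np.c_[x+r*np.cos(tt),y+r*np.sin(tt),0*tt+z]); cv2.polylines(big,[(((q+.5-[x0,y0])*s-.5)*16).astype(int)],True,col,1,shift=4)
        cv2.imwrite(f'pics/fit_{t}.png',big)
E
python3 - <<'E'
from h import *
p,R,o=cur(); print(p,w2s(p),o['force'])
for k in ('scene','wrist','top'): grab(k,k+'17'); bottle(k+'17')
fitpics({'top17':(145,200,60,45),'scene17':(420,180,60,45)},[(.567,.2115,.252,.011,(255,0,255)),(.567,.2075,.235,.0145,(0,0,255))])
E
```

```text
[0.56684583 0.17664733 0.03575348] [-0.00309357 -0.03220479] [ 0.29326325 -0.95642359  0.8665492 ]
scene17 0.02 529 xy [0.619  0.1877] r 0.018 stand [ 0.0498 -0.0259]
scene17 0.21 115 xy [0.567 0.208] r 0.0158 stand [-0.0001 -0.001 ]
wrist17 0.02 9278 xy [0.5652 0.209 ] r 0.018 stand [-0.0018  0.0002]
top17 0.02 318 xy [0.567  0.2073] r 0.018 stand [-0.0001 -0.0017]
top17 0.21 66 xy [0.5656 0.2047] r 0.016 stand [-0.0018 -0.0041]
```

View pics/fit_top17.png

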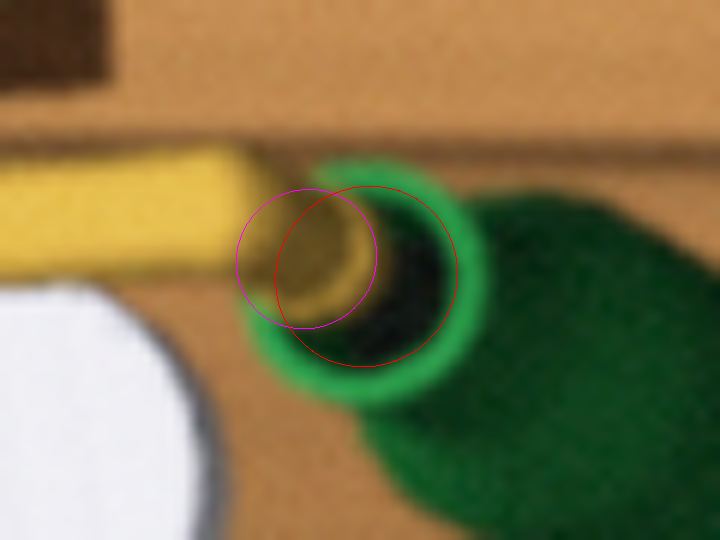

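View pics/fit_scene17.png

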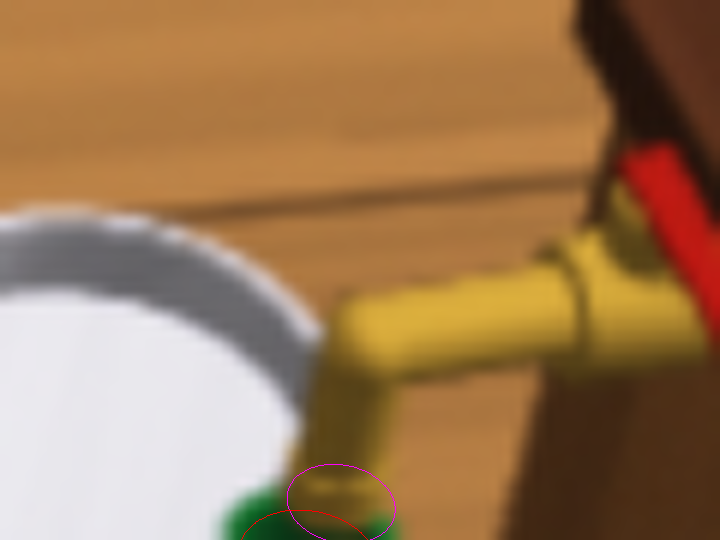

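The mouth is at about (0.566, 0.2075), 4 mm short of the outlet. One last 4 mm nudge.

Request:
send_rows(series=[[0,0,0,0.0016,0.0003,0.0011,-0.25],[0,0,0,0.0031,0.0005,0.0021,-0.25],[0,0,0,0.0032,0.0005,0.0022,-0.25],[0,0,0,0.0032,0.0005,0.0022,-0.25]])

```text
time_s: 20.5
ee_pos: [0.5673, 0.18, 0.0357]
eef_rot: [-3.139, -0.608, 1.614]
force: [0.3, -2.7, 0.1]
grip_width: 0.0352
```

Request:
send_rows(series=[[0,0,0,-0.0016,0,-0.0011,-0.25],[0,0,0,-0.0049,0,-0.0034,-0.25],[0,0,0,-0.0115,0,-0.008,-0.25],[0,0,0,-0.0213,0,-0.0149,-0.25],[0,0,0,-0.0361,0,-0.0252,-0.25],[0,0,0,-0.0525,0,-0.0366,-0.25],[0,0,0,-0.069,0,-0.048,-0.25],[0,0,0,-0.0821,0,-0.0572,-0.25]])

```text
time_s: 21.3
ee_pos: [0.5718, 0.0782, 0.0358]
eef_rot: [-3.139, -0.608, 1.613]
force: [0.1, -0.2, 0.6]
grip_width: 0.0354
```

```bash
python3 - <<'E'
from h import *
p,R,o=cur(); print(p,w2s(p),o['force'])
for k in ('scene','wrist','top'): grab(k,k+'18'); bottle(k+'18'); tin(k+'18')
fitpics({'top18':(145,200,60,45),'scene18':(410,190,60,45)},[(.567,.2115,.252,.011,(255,0,255)),(.567,.211,.235,.0195,(0,0,255))])
E
```

```text
[0.57181374 0.07820669 0.0358493 ] [-0.00709195 -0.13068958] [ 0.11455008 -0.17421701  0.61979242]
scene18 0.02 573 xy [0.6172 0.1868] r 0.018 stand [ 0.048  -0.0267]
scene18 0.21 124 xy [0.5674 0.2104] r 0.0156 stand [0.0005 0.0014]
scene18 440 [-0.04213248  0.09913933  0.00403259] [0.05174224 0.19012697 0.02832059]
rim fit [0.00522036 0.14364764] 0.043308602554224
wrist18 0.02 14127 xy [0.5656 0.2121] r 0.018 stand [-0.0011  0.0033]Traceback (most recent call last):
  File "<stdin>", line 3, in <module>
  File "h.py", line 43, in tin
    q=S[m]; print(t,m.sum(),q.min(0),q.max(0)); q=q[q[:,2]>.017]; A_=np.c_[2*q[:,:2],np.ones(len(q))]; x=np.linalg.lstsq(A_,(q[:,:2]**2).sum(1),rcond=None)[0]; print('rim fit',x[:2],np.sqrt(x[2]+x[:2]@x[:2]))
                            ~~~~~^^^
    return umr_minimum(a, axis, None, out, keepdims, initial, where)
ValueError: zero-size array to reduction operation minimum which has no identity
```

View pics/wrist18.png

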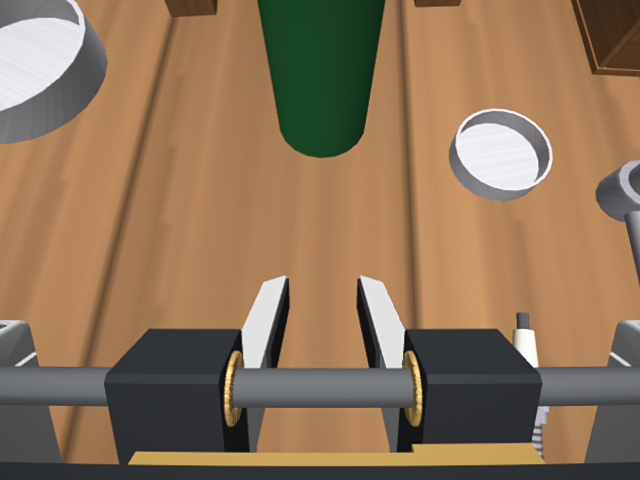

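The fingers have backed clear of the standing bottle. The script stopped because the tin isn't visible from the wrist, so I'll redo the check with the top and scene views.

```bash
python3 - <<'E'
from h import *
grab('top','top18'); bottle('top18'); tin('top18')
fitpics({'top18':(145,200,60,45),'scene18':(410,190,60,45)},[(.567,.2115,.252,.011,(255,0,255)),(.567,.211,.235,.0195,(0,0,255))])
o=ctrl.get_obs(); print(o['ee_pos'],o['joint_vel'].round(3),o['time_s'])
E
```

```text
top18 0.02 340 xy [0.5674 0.2103] r 0.018 stand [0.0005 0.0013]
top18 0.21 60 xy [0.5658 0.2078] r 0.0162 stand [-0.0013 -0.0011]
top18 550 [-0.04048609  0.09784656  0.00401553] [0.04365132 0.18690177 0.02699485]
rim fit [0.00446772 0.14261661] 0.043307207860786706
[0.57194442 0.07920752 0.03580422] [ 0.032 -0.004  0.007  0.007 -0.007  0.007] 21.45
```

View pics/fit_top18.png

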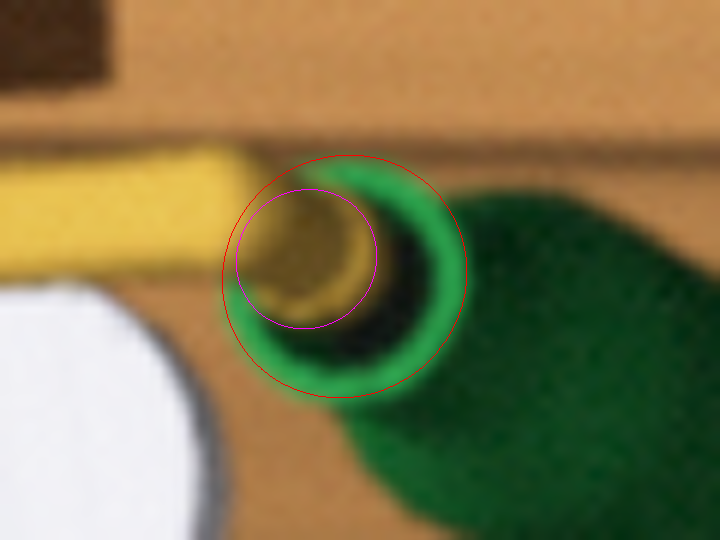

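View pics/fit_scene18.png

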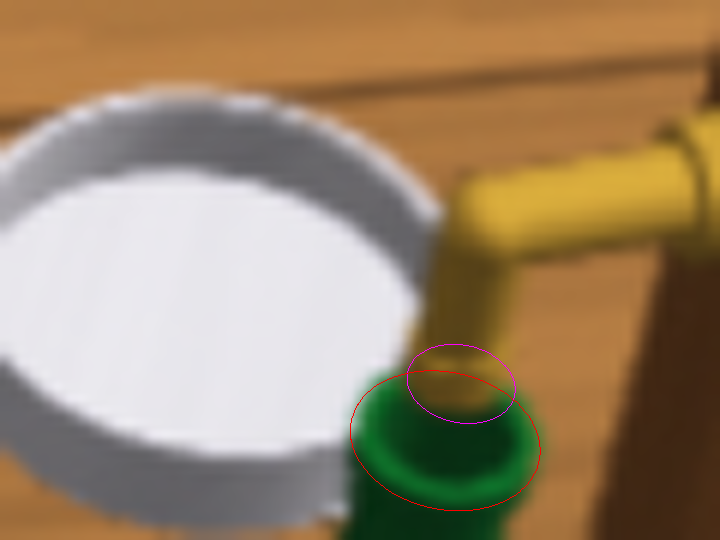

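View pics/scene18.png

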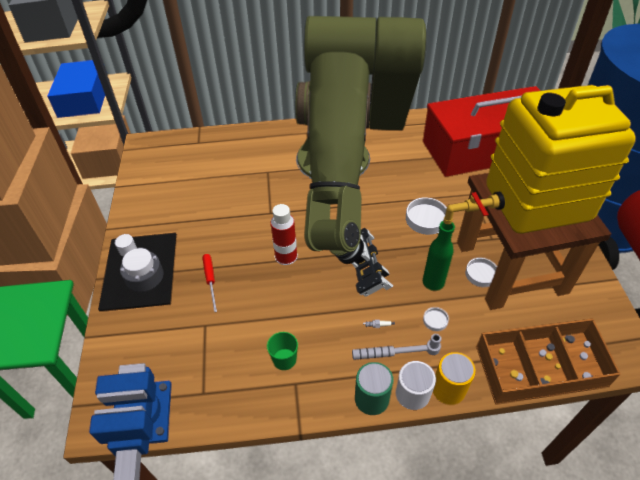

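In both views the mouth (red) and outlet (magenta) circles agree to about 1–3 mm. The bottle is upright, the tin is at stand y of about 0.143, and the arm is about 100 mm clear. I'll hold briefly, then hand in.

Request:
send_rows(series=[[0,0,0,0,0,0,-0.25],[0,0,0,0,0,0,-0.25],[0,0,0,0,0,0,-0.25],[0,0,0,0,0,0,-0.25]])

```text
time_s: 21.85
ee_pos: [0.5717, 0.0806, 0.0358]
eef_rot: [-3.139, -0.608, 1.615]
force: [-0.0, -0.2, 0.4]
grip_width: 0.0355
```

```bash
python3 - <<'E'
from h import *
grab('top','top19'); bottle('top19'); tin('top19'); print(ctrl.get_obs()['force'])
a,b=load('top0')['z_map'],load('top19')['z_map']
for n,(u,v) in dict(spray=(379,304),cup=(390,157),wrench=(270,153),sd=(470,280),p1=(281,189),p2=(282,320)).items():
    s=np.s_[v-25:v+25,u-25:u+25]; print(n,(np.abs(a[s]-b[s])>.01).sum())
print(ctrl.hand_in())
E
```

```text
top19 0.02 336 xy [0.5673 0.2102] r 0.018 stand [0.0005 0.0012]
top19 0.21 60 xy [0.5657 0.2076] r 0.0159 stand [-0.0014 -0.0012]
top19 561 [-0.04005167  0.09707879  0.00400483] [0.04434992 0.18732739 0.02739567]
rim fit [0.00481162 0.14270146] 0.04333910212224783
[ 0.33686352 -0.28808288  0.02260003]
spray 18
cup 21
wrench 24
sd 25
p1 1053
p2 2500
the job is handed in; nothing more can be done
None
```

The job is handed in, at about 22 s of the 67 s allowed; no verdict was reported.

- **Tin:** I pushed the 90 mm drip tin straight back with the fingertips. Its centre ended about 143 mm behind the outlet by the top camera; 110 mm was needed. It lies flat and clear of the legs.
- **Bottle:** I pushed it about 0.44 m along the bench at about 26 mm height, with measured forces under about 4 N. It stands upright with its mouth about 1–3 mm from the outlet in the top and scene views, against a limit of 12 mm. The gripper then backed off about 100 mm and touches nothing.
- **Outlet position:** my estimates disagreed by a few mm (y from 0.208 to 0.2115). I used the one that compared mouth and nozzle in the same pictures. The neck fit from depth was 2–4 mm lower in y than the picture fit, still within tolerance.
- **Tin push force:** the upward force rose to about 6 N during the tin push. The fingertips were probably brushing the bench or the tin wall.
- **Bystanders:** the depth comparison shows the spray can, cup, wrench and screwdriver unmoved. It could not check the two spark plugs, because the arm covers them in the last top view. The arm did not go near them, and the one visible in the last scene picture is where it started.

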